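Stack two planed blanks on stickers to dry

TASK

Stack the two dark blanks to dry: the long one goes centred across the two fixed bearers, then one square sticker crosswise on it directly above each bearer, then the short blank centred on the stickers in line with the long one. Finish by setting the iron weight down gently in the middle of the short blank, and do not knock over the glue bottle.

Things in the scene. Friction and masses are not known exactly. Their poses are not given: they have to be found in the camera images.
- bearer_a: One of two equal plywood bearers fixed to the bench, 40 wide (own x) x 110 long (own y) x 30 high; origin at the centre of its underside, on the bench. Its x axis points towards bearer_b.
- bearer_b: The other bearer, the same size, parallel to bearer_a, with the same axes; it lies along bearer_a's x axis, 140 to 160 mm from it centre to centre. The blanks run across both bearers, along the bearers' x axis.
- board_long: Long dark wood blank lying flat on the bench, loose: 280 (own x) x 60 (own y) x 20 thick, 0.22 kg; origin at the centre of its underside, z up.
- board_short: Short dark wood blank lying flat on the bench, loose: 220 (own x) x 50 (own y) x 18 thick, 0.14 kg; origin at the centre of its underside, z up.
- sticker_a: Pale square wooden stick (a drying sticker), loose: 90 long (own x) x 18 x 18, 0.02 kg; origin at its centre, 9 mm above what it lies on. A flat 30 mm wide, 6 mm thin pale offcut also lies on the bench and is not a sticker.
- sticker_b: The second sticker, the same as sticker_a; either sticker may go on either bearer's side.
- weight: Round dark iron weight standing on the bench, about 0.5 kg: body 48 across and 32 high, above it a neck 16 across and a knob 24 across, the knob between 49 and 63 mm up, 66 mm high in all; origin at the centre of its underside, z up.
- glue_bottle: Yellow squeeze bottle standing on the bench, loose, in the way: 52 across, 162 high to the nozzle's tip; origin at the centre of its underside, z up.
Things that resemble listed ones, but are neither listed nor needed, are in the scene too. Of the things that look like the weight, take the one that is nearest to the robot's base at the start.

How it is judged:
By the outcome, as a careful person would: the job done as asked, in the order asked, and still so for the second after the job is handed in, with the robot touching nothing.
It also fails if it takes over 128 s, if anything falls off the work surface, if the arm or the gripper's body presses on something with over 40 N, if the wrist force passes 120 N, or if a joint passes its speed limit or range.

ROBOT

A 6-joint arm with a two-finger parallel gripper is mounted at the origin on the work surface. World frame = base frame: x ahead of the robot, y to its left, z up, the work surface at z = 0. Lengths are in m, angles in rad, forces in N, time in s.
With the tool pointing down it reaches from about 0.35 to 0.775 m from the base axis. Payload 5.5 kg.
Tool frame: the origin (TCP) lies between the finger pads; the fingertips stand 19 mm ahead of it and the grasp point (between the pads) is the TCP (env.tcp_to_tips is the distance from the TCP to the fingertips, in m); z points along the fingers, y is the direction in which the jaws open and shut (so a half turn about z gives the same grasp; the last joint's range is limited). The gripper opens to 85 mm and grips with 20 to 120 N. Pads are 22 mm wide; open, the fingers measure 114 mm over their backs; the gripper's body (76 mm by 85 mm) begins 54 mm behind the grasp point. The pads swing forward as they close: fully open they stand 13 mm farther back than shut.
Start: joints at [-1.325, 0.313, 0.046, 1.304, 0, 1.431], TCP at [0.216, -0.533, 0.25] pointing down, gripper open.
Joint ranges: [-2.76, 2.76], [-0.86, 1.69], [-1.03, 1.26], [-2.2, 2.34], [-1.47, 1.5], [-3.14, 3.14]. Speed limits (rad/s): [2.57, 2.57, 3.14, 3.14, 3.14, 3.14].

INTERFACE

Orientations are given as a unit quaternion [w, x, y, z].
In Python, from workcell import env, eyes, job gives the robot as it stands. The module is installed in compiled form; this text tells all that it offers.
- The arm moves only by the tool move_arm, never from a script. Its argument "commands" is a list of rows, each a list of 3 entries, a list of its own where there are three numbers: the shift along the world's x, y, z as a fraction of full scale, then the turn, a rotation vector about the world's x, y, z as a fraction of full scale, then the gripper command: -1 is shut, 1 is fully open, values between are in proportion. In form: [[[x, y, z], [wx, wy, wz], gripper], ...]. A call has 1 to 5 rows; each row shifts and turns the commanded pose from where the row before left it; what a row does not reach is not made up. Full scale, the value 1, is 0.04 m for a shift and 8 degrees for a turn. A row lasts 1/10 s, in which the tool goes at most 50 mm and 8.59 degrees, less where a joint would pass 70% of its speed; a pose out of reach is approached as far as the arm can. A call with a number of a shift or a turn outside -1 to 1 is refused whole. A call with a gripper value outside its range is refused whole. The fingers move at their own pace and stop on an object; "newtons" is the grip in N (left out, the last holds). Time passes only in rows, so rows that do not move let the fingers close. It gives the time, the measured TCP pose, the force and the opening at its end, in the units of the state.
- env.get_state(): the state, without advancing time (a new reading comes with each control period).
- eyes.read_camera(name): name is "side" or "top" or "wrist"; returns a dict with "frame" (420x560x3 uint8, red, green, blue), "mtx" (3x3 intrinsics, pixels), "camera_from_world" (4x4, takes a point from world to camera coordinates); the wrist camera has in their place "mount" (4x4, takes a point from camera to tool coordinates, whose origin is the TCP and whose axes are the flange's). Camera axes: x right, y down, z forward; pixel columns grow to the right and rows downward; lengths in m; the calibration is good to about 2 mm. A picture is of the moment at which its call begins: read the wrist's pose just before it. There is no depth.
- job.hand_in(): hands the job in, once; it reports no verdict.
The state is a dict: "clock": time; "joint_pos": joint angles; "qvel": joint speeds; "tau": joint torques, N m; "tcp_pos": TCP position; "orientation": TCP orientation; "wrist_force": force on the tool from outside, world axes, zero at the start; "ft_torque": the same for the moment, N m; "finger_gap": finger opening in m.
Only numpy, scipy, OpenCV 4.12 (cv2) and the standard library are available. Lean on these libraries where they do the work, as an engineer would, in place of code of your own. Each camera call takes 0.05 s, during which the arm holds its last target.

## Working session

There is one attempt and no reset: what is moved stays moved. The work goes in short steps, Python scripts to look and compute and a tool call to move; the robot and the scene stay as the last step left them, time stands still between calls to the robot, and variables do not carry over. Pictures are saved under pics/ and viewed, and the job is handed in when it is done.

Besides the shell and the picture viewer there is one more tool, called after "Call:" as name(argument=value, ...) on one line, values as JSON. move_arm: Moves the arm, as the interface text tells. Its arguments: {"type":"object","properties":{"commands":{"type":"array","items":{"type":"array"}},"newtons":{"type":"number"}},"required":["commands"]}

```bash
ls; mkdir -p pics
cat > h.py <<'E'
import numpy as np, cv2
from workcell import env, eyes, job
def snap(n,f):
    r=eyes.read_camera(n); cv2.imwrite('pics/'+f,r['frame'][:,:,::-1]); return r
E
python3 - <<'E'
from h import *
s=env.get_state(); print({k:np.round(v,3).tolist() for k,v in s.items()})
for n in ['top','side']:
    r=snap(n,n+'0.png'); print(np.round(r['mtx'],1).tolist(),np.round(r['camera_from_world'],4).tolist())
    np.savez(n+'.npz',K=r['mtx'],T=r['camera_from_world'])
r=snap('wrist','w0.png'); print(np.round(r['mtx'],1).tolist(),np.round(r['mount'],4).tolist())
E
```

```text
pics
{'clock': 0.0, 'joint_pos': [-1.325, 0.314, 0.045, 1.304, 0.0, 1.431], 'qvel': [0.0, 0.0, 0.0, -0.001, -0.0, -0.0], 'tau': [0.001, -48.062, 29.854, 0.019, -0.0, -0.0], 'tcp_pos': [0.216, -0.532, 0.249], 'orientation': [-0.001, 0.981, 0.192, -0.0], 'wrist_force': [0.206, -0.596, 0.175], 'ft_torque': [0.025, 0.004, -0.062], 'finger_gap': 0.085}
[[485.7, 0.0, 288.2], [0.0, 485.7, 203.7], [0.0, 0.0, 1.0]] [[0.0173, -0.9994, 0.0293, -0.0264], [-0.9939, -0.0204, -0.1081, 0.5287], [0.1086, -0.0273, -0.9937, 1.2128], [0.0, 0.0, 0.0, 1.0]]
[[529.5, 0.0, 280.4], [0.0, 529.5, 199.2], [0.0, 0.0, 1.0]] [[-0.7581, -0.6522, -0.0062, 0.4017], [-0.4693, 0.5521, -0.6892, 0.2816], [0.4528, -0.5195, -0.7246, 1.4239], [0.0, 0.0, 0.0, 1.0]]
[[351.7, 0.0, 282.5], [0.0, 351.7, 207.4], [0.0, 0.0, 1.0]] [[0.0005, -0.9488, -0.316, 0.0809], [1.0, 0.0005, 0.0001, 0.001], [0.0, -0.316, 0.9488, -0.1228], [0.0, 0.0, 0.0, 1.0]]
```

View pics/top0.png

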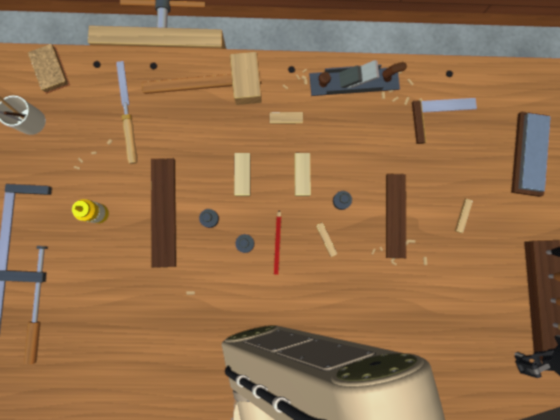

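View pics/side0.png

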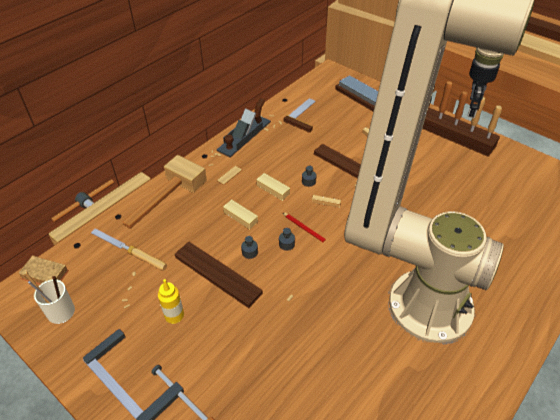

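View pics/w0.png

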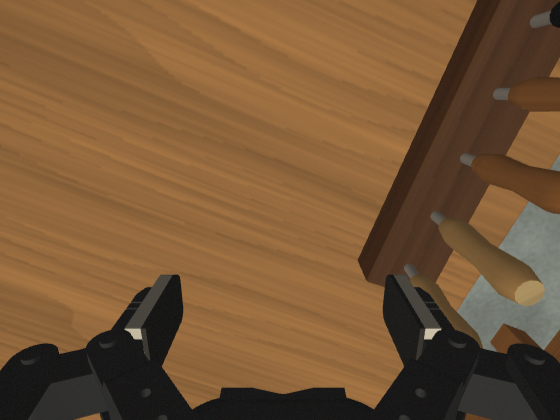

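The top view shows the bearers at about (242,174) and (302,174). board_long is at (163,213) and board_short at (396,216). The sticker candidates are (327,240), (464,215) and the wide piece at (286,118). The weight candidates are (208,218), (245,243) and (342,200), and the bottle is at (85,210). Next I'll measure these and enlarge.

```bash
cat >> h.py <<'E'
def cal(n):
    d=np.load(''+n+'.npz'); return d['K'],d['T']
def back(n,uv,z):
    K,T=cal(n); R,t=T[:3,:3],T[:3,3]; uv=np.atleast_2d(np.array(uv,float))
    d=(np.linalg.inv(K)@np.c_[uv,np.ones(len(uv))].T).T@R; c=-R.T@t
    return c+d*((z-c[2])/d[:,2])[:,None]
def proj(n,P):
    K,T=cal(n); P=np.atleast_2d(P); q=(P@T[:3,:3].T+T[:3,3])@K.T; return q[:,:2]/q[:,2:]
E
python3 - <<'E'
from h import *
im=cv2.imread('pics/top0.png')
c=im[90:290,140:420]; cv2.imwrite('pics/c1.png',cv2.resize(c,None,fx=2.8,fy=2.8,interpolation=cv2.INTER_CUBIC))
c=im[150:290,300:500]; cv2.imwrite('pics/c2.png',cv2.resize(c,None,fx=4,fy=4,interpolation=cv2.INTER_CUBIC))
for nm,uv,z in [('w1',(208,218),.066),('w2',(245,243),.066),('w3',(342,200),.066),('ba',(242,174),.03),('bb',(302.5,174),.03),('long',(163,213),.02),('short',(396,216),.018),('s1',(327,240),.018),('s2',(464,215),.018),('off',(286,118),.006),('bottle',(82,210),.16)]:
    p=back('top',uv,z)[0]; print(nm,np.round(p,3),round(np.hypot(p[0],p[1]),3))
E
```

```text
w1 [0.486 0.181 0.066] 0.518
w2 [0.426 0.089 0.066] 0.435
w3 [ 0.537 -0.149  0.066] 0.558
ba [0.603 0.103 0.03 ] 0.612
bb [ 0.607 -0.052  0.03 ] 0.609
long [0.5   0.302 0.02 ] 0.584
short [ 0.504 -0.297  0.018] 0.585
s1 [ 0.439 -0.118  0.018] 0.454
s2 [ 0.51  -0.475  0.018] 0.697
off [ 0.76  -0.007  0.006] 0.76
bottle [0.491 0.452 0.16 ] 0.667
```

View pics/c1.png

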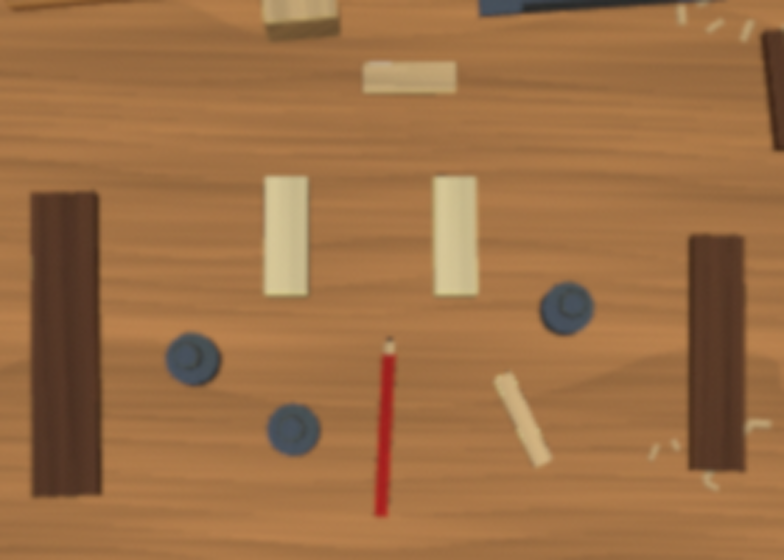

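View pics/c2.png

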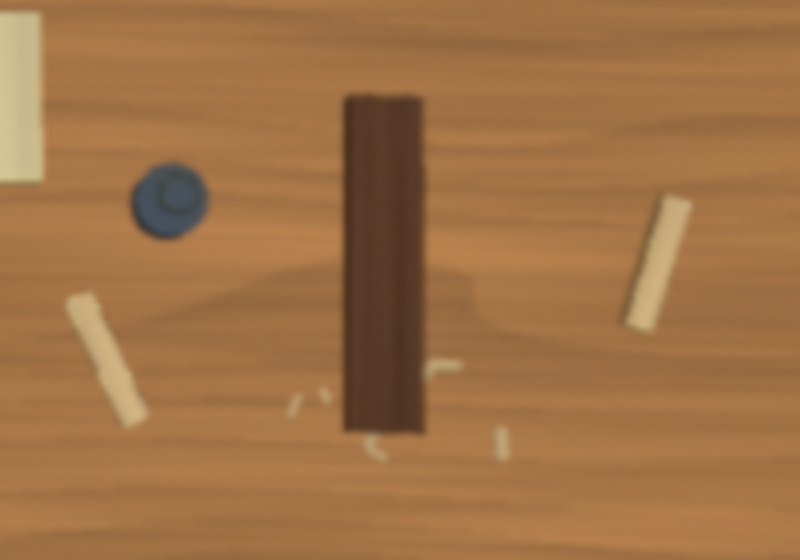

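The weights are 0.435 m from the base at (245,243), 0.518 m at (208,218) and 0.558 m at (342,200), so (245,243) is the one. The narrow sticks at (327,240) and (464,215) are the stickers. The wide thin piece at (286,118) is the offcut. Next I'll fit precise poses.

```bash
cat >> h.py <<'E'
from scipy.optimize import least_squares
def boxpts(x,y,yaw,z0,d):
    c,s=np.cos(yaw),np.sin(yaw)
    return np.array([[x+c*a*d[0]/2-s*b*d[1]/2,y+s*a*d[0]/2+c*b*d[1]/2,z0+k*d[2]] for a in(-1,1) for b in(-1,1) for k in(0,1)])
def hullmask_feats(hull):
    m=cv2.moments(hull.astype(np.float32).reshape(-1,1,2)); return feats(m)
def feats(m):
    A=m['m00'];return np.array([m['m10']/A,m['m01']/A]),0.5*np.arctan2(2*m['mu11'],m['mu20']-m['mu02']),A
def mask(im,seed,rect,thr):
    # colour distance to the median around the seed, component containing the seed
    x0,y0,x1,y1=rect; c=cv2.cvtColor(im,cv2.COLOR_BGR2LAB).astype(float)
    u,v=seed; ref=np.median(c[v-2:v+3,u-2:u+3].reshape(-1,3),0)
    m=(np.linalg.norm((c-ref)*[.6,1,1],axis=2)<thr).astype(np.uint8); k=np.zeros_like(m);k[y0:y1,x0:x1]=1; m*=k
    m=cv2.morphologyEx(m,cv2.MORPH_CLOSE,np.ones((3,3)))
    n,l=cv2.connectedComponents(m); return (l==l[v,u]).astype(np.uint8)
def fitbox(n,m,z0,d,x0):
    c,a,A=feats(cv2.moments(m,True))
    def f(p):
        h=cv2.convexHull(proj(n,boxpts(*p,z0,d)).astype(np.float32))[:,0]
        c2,a2,A2=feats(cv2.moments(h.reshape(-1,1,2)))
        return np.r_[c2-c,30*np.sin(a2-a)]
    p=least_squares(f,x0,x_scale=[.01,.01,.1],diff_step=1e-4).x
    h=cv2.convexHull(proj(n,boxpts(*p,z0,d)).astype(np.float32)); return p,A,cv2.contourArea(h)
E
python3 - <<'E'
from h import *
h=np.pi/2
L=[('long',(163,213),(140,145,190,280),30,0,(.28,.06,.02),(.5,.302,0)),
('short',(396,216),(375,165,415,270),30,0,(.22,.05,.018),(.504,-.297,0)),
('ba',(242,174),(225,145,255,205),35,0,(.11,.04,.03),(.603,.103,0)),
('bb',(302,174),(288,145,318,205),35,0,(.11,.04,.03),(.607,-.052,0)),
('s1',(327,240),(312,218,342,262),35,0,(.09,.018,.018),(.439,-.118,.4)),
('s2',(464,215),(450,192,480,240),35,0,(.09,.018,.018),(.51,-.475,-.2))]
im=cv2.imread('pics/top0.png'); vis=im.copy()
for nm,s,r,t,z0,d,x0 in L:
    m=mask(im,s,r,t); p,A,A2=fitbox('top',m,z0,d,x0)
    print(nm,np.round(p[:2],4),round(np.degrees(p[2]),2),A,round(A2))
    hh=cv2.convexHull(proj('top',boxpts(*p,z0,d)).astype(np.float32))
    vis=vis if 0 else vis; cv2.polylines(vis,[np.int32(np.round(hh*16))],True,(0,255,0),1,0,4)
cv2.imwrite('pics/fit.png',cv2.resize(vis[130:290,140:490],None,fx=2.28,fy=2.28,interpolation=cv2.INTER_CUBIC))
im=cv2.imread('pics/side0.png')
c=im[110:340,130:390]; cv2.imwrite('pics/sc.png',cv2.resize(c,None,fx=2.5,fy=2.5,interpolation=cv2.INTER_CUBIC))
E
```

```text
long [0.5021 0.3039] 2.87 2769.0 2760
short [ 0.5061 -0.2971] 0.01 1826.0 1757
ba [0.6061 0.1058] 0.0 714.0 711
bb [ 0.6084 -0.0517] 0.0 741.0 696
s1 [ 0.4392 -0.1162] 3.05 1240.0 271
s2 [ 0.512  -0.4795] -0.21 1378.0 329
```

View pics/fit.png

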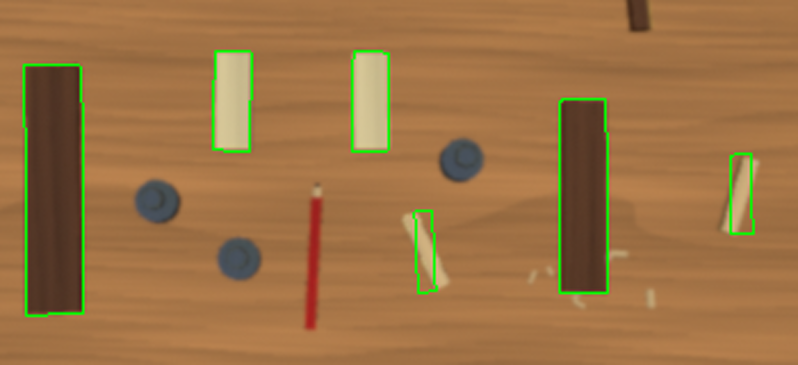

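View pics/sc.png

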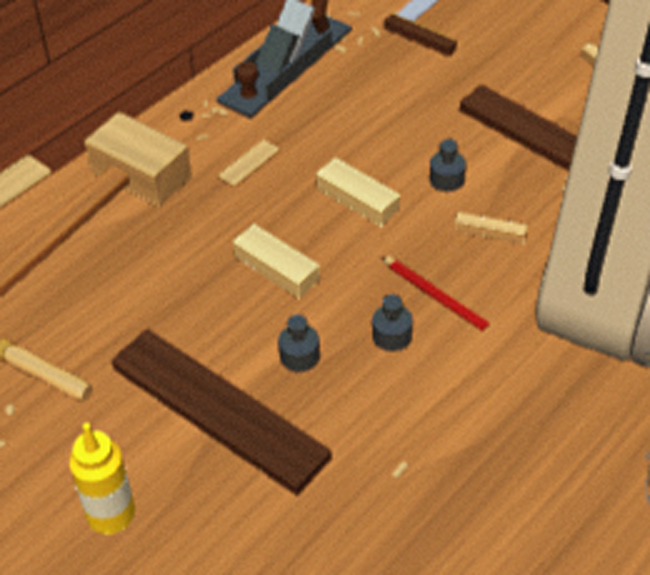

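Boards and bearers fit well, but the sticker segmentation leaked and yaw wasn't optimised where it started at zero. I'll fix both.

```bash
python3 - <<'E'
s=open('h.py').read()
a=s.index("    p=least_squares"); b=s.index("    h=cv2.convexHull(proj(n,boxpts(*p")
s=s[:a]+"    from scipy.optimize import minimize\n    p=minimize(lambda q:(f(q*[1,1,10])**2).sum(),np.array(x0)/[1,1,10],method='Nelder-Mead',options=dict(initial_simplex=np.array(x0)/[1,1,10]+np.array([[0,0,0],[.01,0,0],[0,.01,0],[0,0,.01]]),xatol=1e-6,fatol=1e-8,maxiter=2000)).x*[1,1,10]\n"+s[b:]
open('h.py','w').write(s)
E
cat > fit0.py <<'E'
from h import *
L=[('long',(163,213),(140,145,190,280),30,0,(.28,.06,.02),(.5,.302,0)),
('short',(396,216),(375,165,415,270),30,0,(.22,.05,.018),(.504,-.297,0)),
('ba',(242,174),(225,145,255,205),25,0,(.11,.04,.03),(.603,.103,0)),
('bb',(302,174),(288,145,318,205),25,0,(.11,.04,.03),(.607,-.052,0)),
('s1',(327,240),(312,218,342,262),0,0,(.09,.018,.018),(.439,-.118,.4)),
('s2',(464,215),(450,192,480,240),0,0,(.09,.018,.018),(.51,-.475,-.2)),
('off',(286,118),(265,105,308,130),0,0,(.08,.03,.006),(.76,-.007,1.5))]
im=cv2.imread('pics/top0.png'); vis=cv2.resize(im,None,fx=4,fy=4,interpolation=cv2.INTER_CUBIC)
out={}
for nm,s,r,t,z0,d,x0 in L:
    if t: m=mask(im,s,r,t)
    else:
        x,y,X,Y=r; g=im[y:Y,x:X,0].copy(); th,b=cv2.threshold(g,0,255,cv2.THRESH_OTSU); m=np.zeros(im.shape[:2],np.uint8); m[y:Y,x:X]=b>0
        n,l=cv2.connectedComponents(m); m=(l==l[s[1],s[0]]).astype(np.uint8)
    p,A,A2=fitbox('top',m,z0,d,x0); out[nm]=p
    print(nm,np.round(p[:2],4),round(np.degrees(p[2]),2),A,round(A2))
    hh=cv2.convexHull(proj('top',boxpts(*p,z0,d)).astype(np.float32))
    cv2.polylines(vis,[np.int32(np.round((hh+.5)*4))],True,(0,255,0),1)
cv2.imwrite('pics/fit2.png',cv2.resize(vis[360:1160,560:1960],None,fx=.57,fy=.57,interpolation=cv2.INTER_AREA))
E
python3 fit0.py
```

```text
Traceback (most recent call last):
  File "fit0.py", line 1, in <module>
    from h import *
  File "h.py", line 37
    c2,a2,A2=feats(cv2.moments(h.reshape(-1,1,2)))
IndentationError: unexpected indent
```

```bash
python3 - <<'E'
s=open('h.py').read()
a=s.index("def fitbox")
s=s[:a]+'''def fitbox(n,m,z0,d,x0):
    from scipy.optimize import minimize
    c,a,A=feats(cv2.moments(m,True))
    def hull(p): return cv2.convexHull(proj(n,boxpts(*p,z0,d)).astype(np.float32))
    def f(q):
        c2,a2,A2=feats(cv2.moments(hull(q*[1,1,10])))
        return ((c2-c)**2).sum()+900*np.sin(a2-a)**2
    q0=np.array(x0)/[1,1,10]
    q=minimize(f,q0,method='Nelder-Mead',options=dict(initial_simplex=q0+np.array([[0,0,0],[.01,0,0],[0,.01,0],[0,0,.01]]),xatol=1e-6,fatol=1e-8,maxiter=2000)).x
    p=q*[1,1,10]; return p,A,cv2.contourArea(hull(p))
'''
open('h.py','w').write(s)
E
python3 fit0.py
```

```text
long [0.5021 0.3039] 2.87 2769.0 2760
short [ 0.5061 -0.2971] -0.04 1826.0 1757
ba [0.6054 0.1052] 0.55 672.0 710
bb [ 0.6088 -0.052 ] 1.56 663.0 698
s1 [ 0.4409 -0.1171] 25.65 250.0 272
s2 [ 0.51   -0.4793] -17.98 229.0 324
off [ 0.764  -0.0074] 91.72 362.0 350
```

View pics/fit2.png

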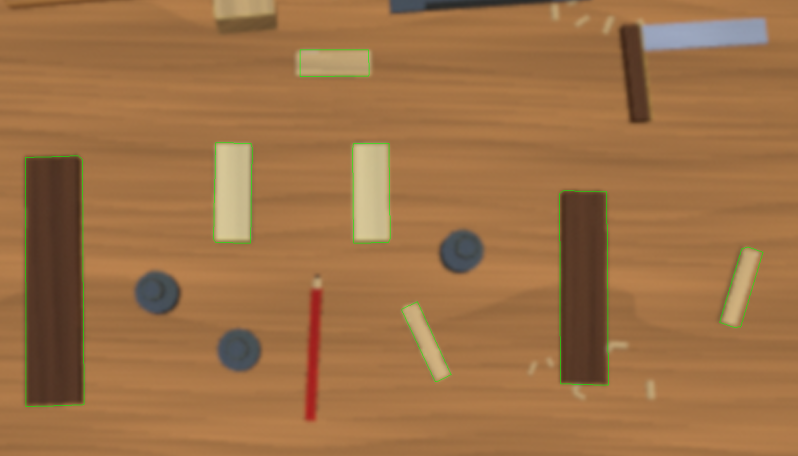

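The fits now match the outlines. I'll take the long board first, heading over via the middle of the bench at z 0.25.

Call:
move_arm(commands=[[[0.55,0.8,0],[0,0,0.8],1],[[0.55,0.8,0],[0,0,0.8],1],[[0.55,0.8,0],[0,0,0.8],1],[[0.55,0.8,0],[0,0,0.8],1],[[0.55,0.8,0],[0,0,0.8],1]])

```text
clock: 0.65
tcp_pos: [0.3269, -0.3713, 0.2501]
orientation: [-0.0, 0.89, 0.457, 0.0]
wrist_force: [0.2, 0.1, 0.1]
finger_gap: 0.0855
```

Call:
move_arm(commands=[[[0.55,0.8,0],[0,0,0.8],1],[[0.55,0.8,0],[0,0,0.8],1],[[0.55,0.8,0],[0,0,0.8],1],[[0.55,0.8,0],[0,0,0.8],1],[[0.55,0.8,0],[0,0,0.8],1]])

```text
clock: 1.15
tcp_pos: [0.4369, -0.2113, 0.2502]
orientation: [-0.0, 0.729, 0.684, 0.0]
wrist_force: [0.6, -1.3, -0.4]
finger_gap: 0.0854
```

Call:
move_arm(commands=[[[0.5,0.8,0],[0,0,0.8],1],[[0.5,0.8,0],[0,0,0.8],1],[[0.25,0.8,0],[0,0,0.8],1],[[0,0.8,0],[0,0,0.8],1],[[0,0.8,0],[0,0,0.8],1]])

```text
clock: 1.65
tcp_pos: [0.4864, -0.0513, 0.2499]
orientation: [-0.0, 0.512, 0.859, -0.0]
wrist_force: [0.5, -0.1, 0.1]
finger_gap: 0.0853
```

Call:
move_arm(commands=[[[0.2,0.8,0],[0,0,0.8],1],[[0.2,0.8,0],[0,0,0.8],1],[[0,0.4,0],[0,0,0.8],1],[[0,0,0],[0,0,0],1]])

```text
clock: 2.05
tcp_pos: [0.5021, 0.0292, 0.25]
orientation: [-0.0, 0.362, 0.932, 0.0]
wrist_force: [0.6, -0.8, -0.4]
finger_gap: 0.0855
```

```bash
cat >> h.py <<'E'
def wsnap(f):
    from scipy.spatial.transform import Rotation as Ro
    s=env.get_state(); r=snap('wrist',f); q=s['orientation']
    W=np.eye(4); W[:3,:3]=Ro.from_quat([q[1],q[2],q[3],q[0]]).as_matrix(); W[:3,3]=s['tcp_pos']
    np.savez(''+f[:-4]+'.npz',K=r['mtx'],T=np.linalg.inv(W@r['mount'])); return s
def st():
    s=env.get_state(); q=s['orientation']
    # jaw angle
    print('t',round(s['clock'],2),'tcp',np.round(s['tcp_pos'],4),'psi',round(np.degrees(np.arctan2(q[2]**2-q[1]**2,2*q[1]*q[2])),2),'gap',round(float(s['finger_gap']),4),'F',np.round(s['wrist_force'],1),'j6',round(s['joint_pos'][5],2))
E
python3 -c "
from h import *
wsnap('w1.png');st()"
```

```text
t 2.1 tcp [0.5021 0.028  0.25  ] psi 47.34 gap 0.0856 F [ 0.3 -0.2 -0.3] j6 0.64
```

View pics/w1.png

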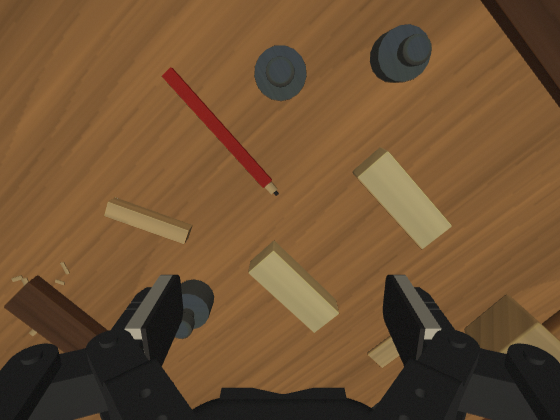

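The wrist view shows both bearers, with tops near (405,200) and (295,290), sticker_a at (148,222), the nearest weight at (280,72) and the other weights at (400,52) and (193,305). I'll refit from this one.

```bash
cat > fit1.py <<'E'
from h import *
im=cv2.imread('pics/w1.png'); vis=im.copy()
for nm,s,z,d,x0,thr in [('ba',(405,200),.03,(.11,.04,1e-4),(.605,.105,.02),14),('bb',(295,290),.03,(.11,.04,1e-4),(.609,-.052,.02),14),('s1',(148,220),.018,(.09,.018,1e-4),(.44,-.117,.44),14),]:
    for thr in (15,25):
        m=mask(im,s,(0,0,560,420),thr); p,A,A2=fitbox('w1',m,z,d,x0)
        print(nm,thr,np.round(p[:2],4),round(np.degrees(p[2]),2),A,round(A2))
    hh=cv2.convexHull(proj('w1',boxpts(*p,z,d)).astype(np.float32)); cv2.polylines(vis,[np.int32(np.round(hh*16))],True,(0,255,0),1,0,4)
cv2.imwrite('pics/fw1.png',vis)
print('knob',back('w1',(280,71),.065), 'far knob',back('w1',(415,50),.065))
E
python3 fit1.py
```

```text
ba 15 [0.6066 0.1028] 1.08 3833.0 4036
ba 25 [0.6066 0.1027] 1.02 3930.0 4036
bb 15 [ 0.6096 -0.052 ] 0.99 2954.0 3088
bb 25 [ 0.6096 -0.052 ] 1.06 3020.0 3088
s1 15 [ 0.4431 -0.117 ] 25.85 1262.0 1306
s1 25 [0.5157 0.0133] 57.46 88018.0 1422
knob [[0.42968584 0.0916732  0.065     ]] far knob [[0.49120406 0.18236122 0.065     ]]
```

View pics/fw1.png

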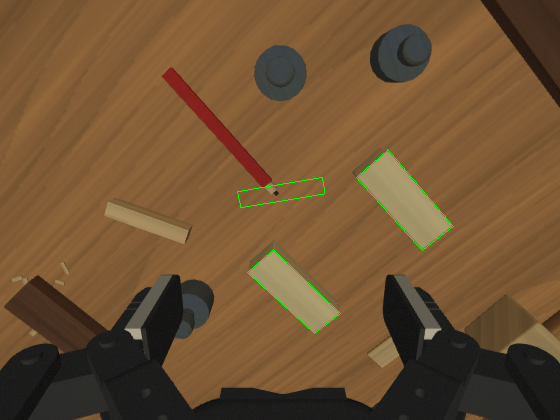

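Call:
move_arm(commands=[[[0,0.9,0],[0,0,0.8],1],[[0,0.9,0],[0,0,0.8],1],[[0,0.9,0],[0,0,0.8],1],[[0,0.9,0],[0,0,0.8],1],[[0,0.9,0],[0,0,0.8],1]])

```text
clock: 2.6
tcp_pos: [0.5026, 0.2073, 0.2502]
orientation: [0.0, 0.093, 0.996, -0.0]
wrist_force: [1.2, -0.9, 0.4]
finger_gap: 0.0855
```

Call:
move_arm(commands=[[[0,0.9,0],[0,0,0.8],1],[[0,0.8,0],[0,0,0.8],1],[[0,0.7,0],[0,0,0.1],0.6],[[0,0,0],[0,0,0],0.6]])

```text
clock: 3.0
tcp_pos: [0.5026, 0.305, 0.2497]
orientation: [-0.0, -0.026, 1.0, 0.0]
wrist_force: [-0.5, -0.1, -0.4]
finger_gap: 0.0686
```

```bash
python3 -c "
from h import *
wsnap('w2.png');st()"
```

```text
t 3.05 tcp [0.5026 0.3035 0.2498] psi 92.87 gap 0.0682 F [-0.2 -0.6 -0.3] j6 0.36
```

View pics/w2.png

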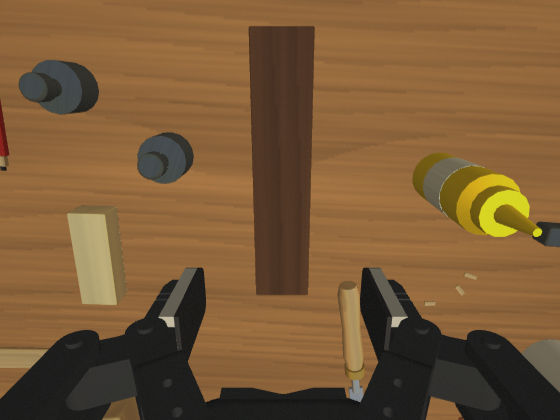

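The wrist view has the long board whole, corners about (249,27), (314,27), (256,295) and (308,295). It lies nearly square to the jaws, with the bottle well clear at (470,200).

```bash
python3 -c "
from h import *
im=cv2.imread('pics/w2.png')
for t in (15,20,25):
  m=mask(im,(282,170),(200,10,350,320),t); p,A,A2=fitbox('w2',m,.02,(.28,.06,1e-4),(.502,.304,.05)); print(np.round(p[:2],4),np.degrees(p[2]),A,A2)
"
```

```text
[0.5054 0.3031] 2.995151327350769 15863.0 16060.931473679084
[0.5055 0.3031] 2.9567209556292995 15947.0 16057.190682995599
[0.5058 0.3031] 2.972621774768378 16074.0 16043.402486739593
```

Call:
move_arm(commands=[[[0.07,0,-0.9],[0,0,0],0.8],[[0,0,-1],[0,0,0],0.8],[[0,0,-1],[0,0,0],0.8],[[0,0,-1],[0,0,0],0.8],[[0,0,-0.9],[0,0,0],0.8]])

```text
clock: 3.55
tcp_pos: [0.5052, 0.3009, 0.0566]
orientation: [-0.0, -0.023, 1.0, -0.0]
wrist_force: [0.7, -0.2, -0.2]
finger_gap: 0.077
```

Call:
move_arm(commands=[[[0,0,-0.5],[0,0,0],0.7],[[0,0,-0.4],[0,0,0],0.7],[[0,0,0],[0,0,0],0.7]])

```text
clock: 3.85
tcp_pos: [0.5036, 0.3004, 0.0198]
orientation: [-0.002, -0.024, 1.0, -0.001]
wrist_force: [-0.6, -0.2, 0.6]
finger_gap: 0.0723
```

```bash
python3 -c "
from h import *
st();wsnap('w3.png')"
```

```text
t 3.85 tcp [0.5036 0.3004 0.0198] psi 92.7 gap 0.0723 F [-0.6 -0.2  0.6] j6 0.35
```

View pics/w3.png

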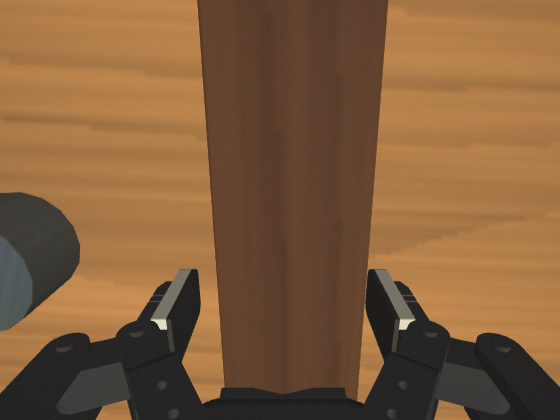

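The board sits slightly right of centre between the pads, by about 3 mm, so I'll shift and then close.

Call:
move_arm(commands=[[[0,0.07,-0.08],[0,0,0],0.7],[[0,0,0],[0,0,0],0.3],[[0,0,0],[0,0,0],0],[[0,0,0],[0,0,0],-0.3],[[0,0,0],[0,0,0],-0.5]], newtons=60)

```text
clock: 4.4
tcp_pos: [0.5063, 0.3063, 0.0206]
orientation: [0.001, -0.025, 1.0, 0.0]
wrist_force: [0.3, -1.2, 6.2]
finger_gap: 0.0585
```

Call:
move_arm(commands=[[[0,0,0],[0,0,0],-1],[[0,0,0.3],[0,0,0],-1],[[0,0,0.8],[0,0,0],-1],[[0,0,0.8],[0,0,0],-1]])

```text
clock: 4.8
tcp_pos: [0.5039, 0.3057, 0.0954]
orientation: [-0.001, -0.025, 1.0, -0.0]
wrist_force: [0.8, -0.2, -2.6]
finger_gap: 0.0585
```

```bash
python3 -c "
from h import *
st();wsnap('w4.png')"
```

```text
t 4.8 tcp [0.5039 0.3057 0.0954] psi 92.92 gap 0.0585 F [ 0.8 -0.2 -2.6] j6 0.36
```

View pics/w4.png

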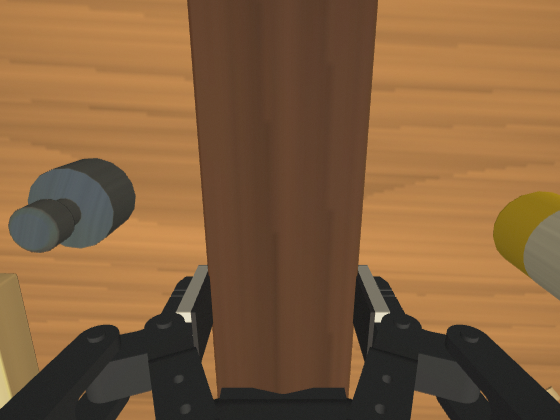

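Gripped, gap 58.5 mm, with 2.6 N of board weight. I'll carry it clear of the bottle before turning.

Call:
move_arm(commands=[[[0,-0.3,0.9],[0,0,0],-1],[[0,-0.6,0.9],[0,0,0],-1],[[0.2,-0.6,0.8],[0,0,-0.5],-1],[[0.25,-0.6,0],[0,0,-0.8],-1],[[0.25,-0.6,0],[0,0,-0.9],-1]])

```text
clock: 5.35
tcp_pos: [0.5339, 0.1976, 0.2013]
orientation: [0.001, 0.13, 0.992, 0.001]
wrist_force: [-0.5, 0.3, -2.3]
finger_gap: 0.0583
```

Call:
move_arm(commands=[[[0.25,-0.6,0],[0,0,-0.9],-1],[[0.25,-0.6,0],[0,0,-0.9],-1],[[0.25,-0.6,0],[0,0,-0.9],-1],[[0.25,-0.6,0],[0,0,-0.9],-1],[[0.25,-0.6,0],[0,0,-0.9],-1]])

```text
clock: 5.85
tcp_pos: [0.583, 0.0772, 0.1993]
orientation: [-0.0, 0.43, 0.903, 0.0]
wrist_force: [-0.8, -0.3, -2.5]
finger_gap: 0.0582
```

Call:
move_arm(commands=[[[0.25,-0.6,0],[0,0,-0.9],-1],[[0.25,-0.4,0],[0,0,-0.9],-1],[[0.15,-0.3,0],[0,0,-0.9],-1],[[0,0,0],[0,0,-0.9],-1],[[0,0,0],[0,0,-0.2],-1]])

```text
clock: 6.35
tcp_pos: [0.6089, 0.0257, 0.1991]
orientation: [-0.0, 0.651, 0.759, -0.0]
wrist_force: [0.5, 0.3, -2.4]
finger_gap: 0.0583
```

```bash
python3 -c "
from h import *
st();wsnap('w5.png');snap('top','t5.png');st()"
```

```text
t 6.35 tcp [0.6089 0.0257 0.1991] psi 8.77 gap 0.0583 F [ 0.5  0.3 -2.4] j6 1.33
t 6.45 tcp [0.6088 0.0263 0.1992] psi 9.02 gap 0.0584 F [-0.4  0.  -2.8] j6 1.32
```

View pics/w5.png

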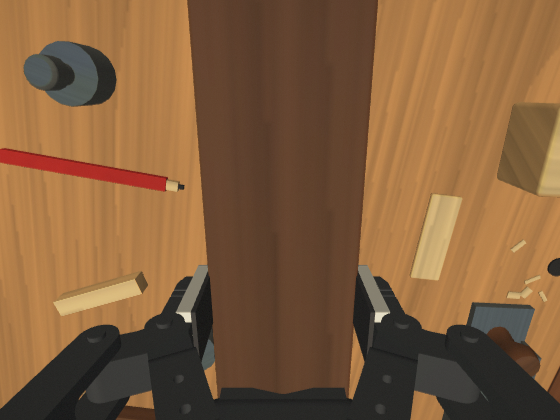

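View pics/t5.png

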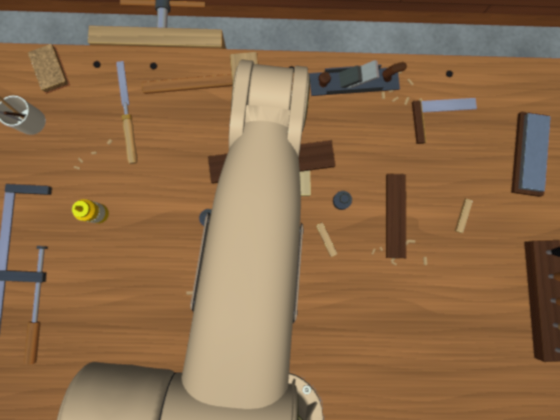

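Call:
move_arm(commands=[[[0,0,-0.3],[0,0,-0.9],-1],[[0,0,-0.9],[0,0,-0.1],-1],[[0,0,-0.9],[0,0,0],-1],[[0,0,-0.6],[0,0,0],-1],[[0,0,0],[0,0,0],-1]])

```text
clock: 6.95
tcp_pos: [0.6057, 0.0269, 0.0873]
orientation: [-0.003, 0.7, 0.714, -0.002]
wrist_force: [-0.7, 0.2, -2.4]
finger_gap: 0.0583
```

```bash
python3 -c "
from h import *
st();r=snap('top','t6.png')
im=cv2.imread('pics/t6.png');cv2.imwrite('pics/t6c.png',cv2.resize(im[130:230,190:350],None,fx=5,fy=5,interpolation=cv2.INTER_CUBIC))
s=snap('side','s6.png')"
```

```text
t 6.95 tcp [0.6057 0.0269 0.0873] psi 1.07 gap 0.0583 F [-0.7  0.2 -2.4] j6 1.46
```

View pics/t6c.png

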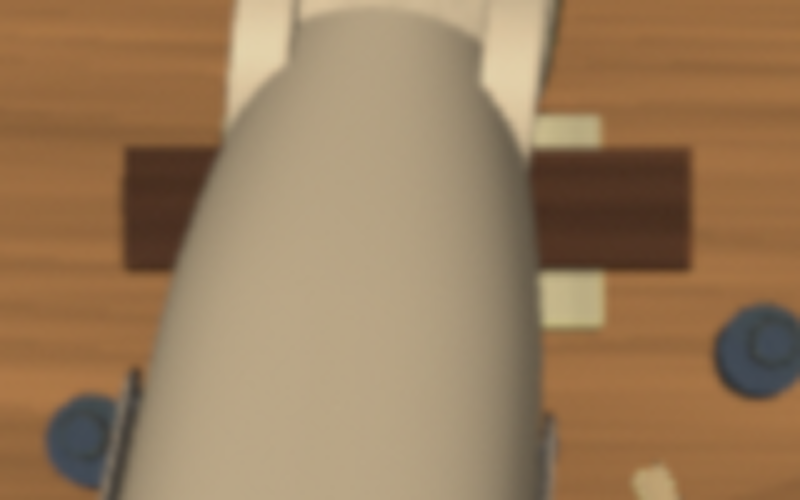

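View pics/s6.png

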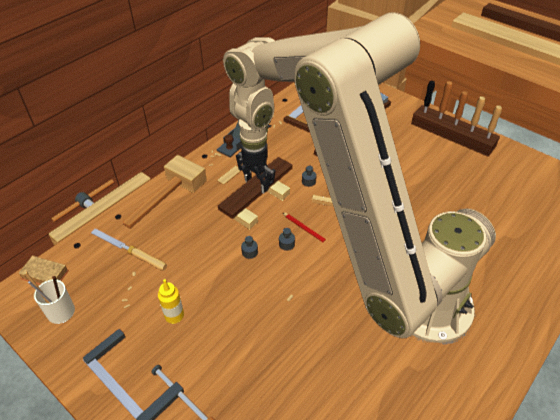

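```bash
python3 -c "
from h import *
p=back('top',[(214.8-.4,171.8-.4),(328.2-.4,171.8-.4)],.0875);print(p,p.mean(0),np.linalg.norm(p[0]-p[1]))"
```

```text
[[ 0.59846919  0.16677623  0.0875    ]
 [ 0.60470994 -0.11090887  0.0875    ]] [0.60158957 0.02793368 0.0875    ] 0.2777552244517157
```

Call:
move_arm(commands=[[[0,0,-0.4],[0,0,0],-1],[[0,0,-0.35],[0,0,0],-1],[[0,0,0],[0,0,0],-1],[[0,0,0],[0,0,0],-1]])

```text
clock: 7.45
tcp_pos: [0.6093, 0.0261, 0.0617]
orientation: [0.0, 0.701, 0.713, 0.0]
wrist_force: [-0.1, -0.4, -1.9]
finger_gap: 0.0583
```

```bash
python3 -c "
from h import *
st();r=snap('top','t7.png');st();s=snap('side','s7.png');st()
im=cv2.imread('pics/t7.png');cv2.imwrite('pics/t7c.png',cv2.resize(im[130:230,190:350],None,fx=5,fy=5,interpolation=cv2.INTER_CUBIC))
im=cv2.imread('pics/s7.png');cv2.imwrite('pics/s7c.png',cv2.resize(im[140:240,200:320],None,fx=6,fy=6,interpolation=cv2.INTER_CUBIC))
"
```

```text
t 7.45 tcp [0.6093 0.0261 0.0617] psi 0.93 gap 0.0583 F [-0.1 -0.4 -1.9] j6 1.47
t 7.5 tcp [0.6097 0.026  0.062 ] psi 0.92 gap 0.058 F [ 0.2 -0.6 -3.2] j6 1.47
t 7.55 tcp [0.6099 0.026  0.0622] psi 0.92 gap 0.0591 F [ 0.4 -0.8 -2.8] j6 1.47
```

View pics/t7c.png

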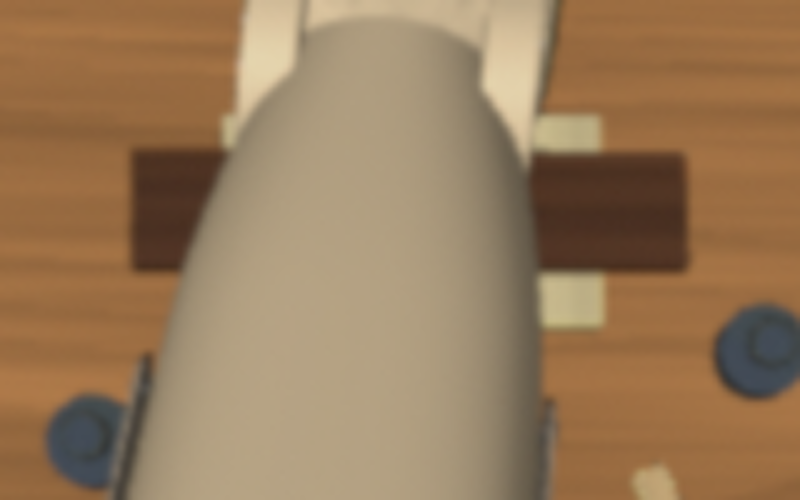

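View pics/s7c.png

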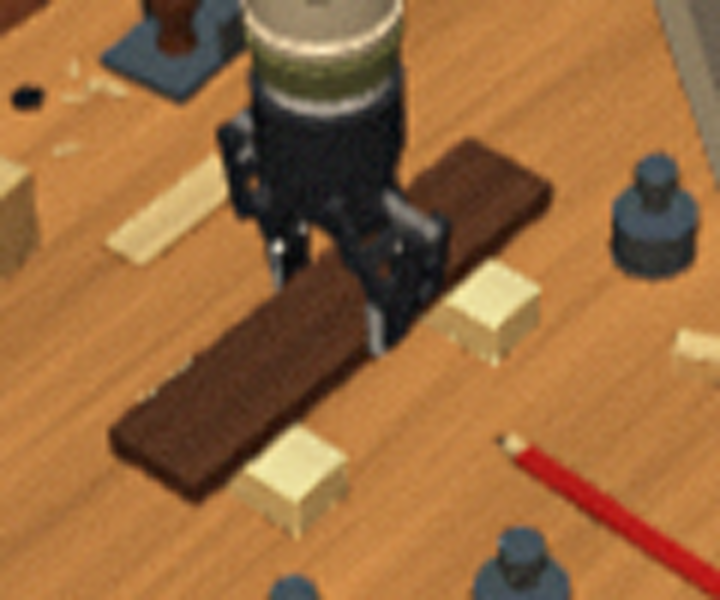

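```bash
python3 -c "
from h import *
for x in (.6075,.6095):
  q=proj('top',boxpts(x,.026,np.radians(.95),.0425,(.06,.28,.02))); print(x,(q.min(0)-[190,130]+.5)*5,(q.max(0)-[190,130]+.5)*5)
q=proj('top',boxpts(.6096,-.052,np.radians(1.),.0,(.11,.04,.03)));print((q-[190,130]+.5)*5)
"
```

```text
0.6075 [131.63483702 145.8328761 ] [692.67650512 273.27312693]
0.6095 [131.76926561 141.90079993] [692.70989962 269.38712548]
[[600.21597489 330.43942039]
 [604.49067736 323.14044072]
 [524.0884895  330.17266251]
 [526.54295806 322.86044025]
 [599.19438679 124.45072263]
 [603.40442537 112.33595413]
 [523.7700816  123.9993772 ]
 [526.193752   111.86263316]]
```

The top and side views show the board straddling the bearers, within about 1 mm of the target. Lowering it now.

Call:
move_arm(commands=[[[0,-0.03,-0.2],[0,0,0],-1],[[0,0,-0.06],[0,0,0],-1],[[0,0,0],[0,0,0],-1]])

```text
clock: 7.85
tcp_pos: [0.6092, 0.0247, 0.0507]
orientation: [0.0, 0.702, 0.713, -0.0]
wrist_force: [0.6, -0.5, -2.3]
finger_gap: 0.059
```

Call:
move_arm(commands=[[[0,0,-0.05],[0,0,0],-1],[[0,0,0],[0,0,0],-1]])

```text
clock: 8.05
tcp_pos: [0.6092, 0.0247, 0.0506]
orientation: [0.0, 0.702, 0.713, 0.0]
wrist_force: [-4.5, -0.3, 10.0]
finger_gap: 0.0585
```

Contact made (10 N). I'll release and back off.

Call:
move_arm(commands=[[[0,0,0.03],[0,0,0],0.4],[[0,0,0],[0,0,0],0.75],[[0,0,0],[0,0,0],0.8],[[0,0,0.5],[0,0,0],0.8],[[0,0,1],[0,0,0],0.8]])

```text
clock: 8.55
tcp_pos: [0.6065, 0.025, 0.1069]
orientation: [-0.003, 0.702, 0.713, -0.002]
wrist_force: [0.5, -0.8, -0.7]
finger_gap: 0.077
```

Call:
move_arm(commands=[[[-0.3,-0.2,1],[0,0,0],0.8],[[-0.8,-0.5,0.9],[0,0,0.5],0.5],[[-0.8,-0.8,0],[0,0,0.5],0.2],[[-0.8,-0.8,0],[0,0,0.5],0.2],[[-0.5,-0.5,0],[0,0,0.2],0.2]])

```text
clock: 9.05
tcp_pos: [0.4807, -0.0876, 0.1848]
orientation: [0.0, 0.612, 0.791, -0.0]
wrist_force: [-0.1, 0.7, 0.3]
finger_gap: 0.0509
```

```bash
python3 -c "
from h import *
st();wsnap('w8.png');snap('side','s8.png');snap('top','t8.png')"
```

```text
t 9.05 tcp [ 0.4807 -0.0876  0.1848] psi 14.58 gap 0.0509 F [-0.1  0.7  0.3] j6 0.97
```

View pics/w8.png

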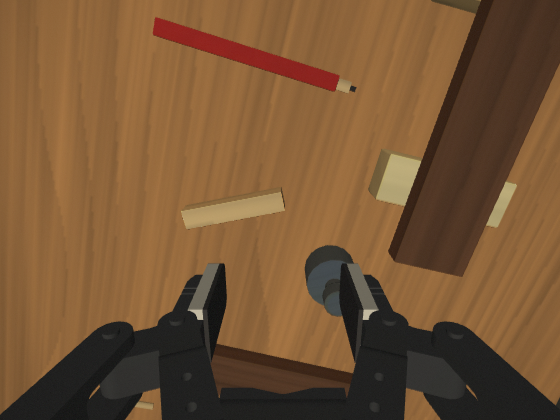

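The board rests on the bearers. The wrist view has sticker_a at about (233,210) and a spare weight at (330,275). I'll measure both poses.

```bash
python3 -c "
from h import *
im=cv2.imread('pics/w8.png')
x,y,X,Y=160,170,310,250
for t in (10,13,16):
  m=mask(im,(235,207),(x,y,X,Y),t); p,A,A2=fitbox('w8',m,.018,(.09,.018,1e-4),(.442,-.117,.45)); print(np.round(p[:2],4),np.degrees(p[2]),A,A2)
im=cv2.imread('pics/t8.png');cv2.imwrite('pics/t8c.png',cv2.resize(im[130:270,190:350],None,fx=4,fy=4,interpolation=cv2.INTER_CUBIC))
"
```

```text
[ 0.4432 -0.1172] 25.79877967282014 1909.0 2027.1877073555952
[ 0.4431 -0.1173] 25.84739693445347 1922.0 2026.9611133127473
[ 0.443  -0.1173] 25.880371457993892 1943.0 2027.196667676093
```

View pics/t8c.png

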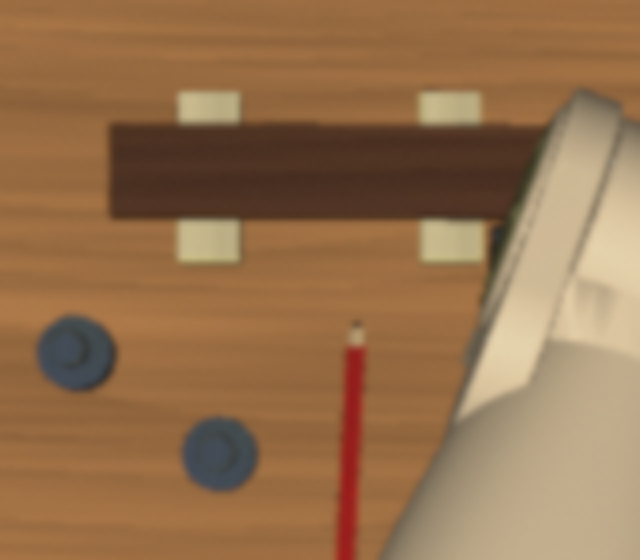

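Call:
move_arm(commands=[[[-0.3,-0.25,0],[0,0,1],0.2],[[-0.3,-0.25,0],[0,0,1],0.2],[[-0.34,-0.24,0],[0,0,1],0.2],[[0,0,0],[0,0,1],0.2],[[0,0,-0.5],[0,0,1],0.2]])

```text
clock: 9.7
tcp_pos: [0.4475, -0.1165, 0.1664]
orientation: [0.003, 0.302, 0.953, -0.0]
wrist_force: [0.2, -0.9, 0.3]
finger_gap: 0.0515
```

Call:
move_arm(commands=[[[0,0,-0.5],[0,0,1],0.2],[[0,0,-0.5],[0,0,1],0.2],[[0,0,-0.3],[0,0,1],0.2],[[0,0,0],[0,0,1],0],[[0,0,0],[0,0,1],0]])

```text
clock: 10.2
tcp_pos: [0.4456, -0.1152, 0.1117]
orientation: [-0.0, -0.043, 0.999, 0.0]
wrist_force: [-0.9, 0.8, 0.2]
finger_gap: 0.0424
```

Call:
move_arm(commands=[[[0,0,0],[0,0,1],0],[[0,0,0],[0,0,1],0],[[0,0,-0.5],[0,0,0.65],0],[[0,0,0],[0,0,0],0],[[0,0,0],[0,0,0],0]])

```text
clock: 10.7
tcp_pos: [0.4451, -0.1153, 0.0922]
orientation: [-0.0, -0.222, 0.975, 0.001]
wrist_force: [0.1, -0.3, 0.5]
finger_gap: 0.0424
```

```bash
python3 -c "
from h import *
st();wsnap('w9.png');st()"
```

```text
t 10.7 tcp [ 0.4451 -0.1153  0.0922] psi 115.62 gap 0.0424 F [ 0.1 -0.3  0.5] j6 -0.88
t 10.75 tcp [ 0.4454 -0.1156  0.0926] psi 115.64 gap 0.0426 F [ 0.1 -0.2 -0.3] j6 -0.88
```

View pics/w9.png

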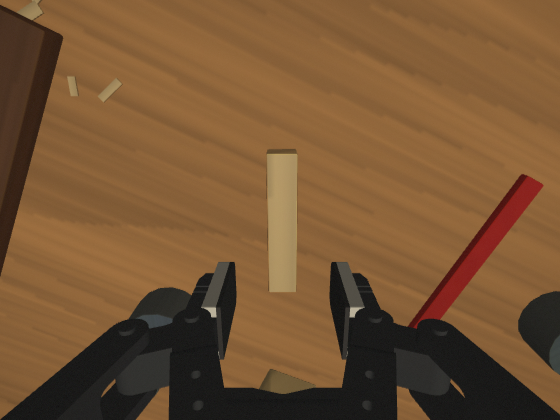

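```bash
python3 -c "
from h import *
im=cv2.imread('pics/w9.png')
m=mask(im,(282,220),(250,140,320,300),14); p,A,A2=fitbox('w9',m,.018,(.09,.018,1e-4),(.442,-.117,.45)); print(np.round(p[:2],4),np.degrees(p[2]),A,A2)
"
```

```text
[ 0.4426 -0.1177] 25.806319305877274 3932.0 4210.258904014714
```

Call:
move_arm(commands=[[[-0.06,-0.055,-0.5],[0,0,0.02],0],[[0,0,-0.6],[0,0,0],0],[[0,0,-0.4],[0,0,0],0],[[0,0,-0.2],[0,0,0],0],[[0,0,0],[0,0,0],-0.3]], newtons=40)

```text
clock: 11.25
tcp_pos: [0.4423, -0.1179, 0.0241]
orientation: [-0.0, -0.223, 0.975, 0.0]
wrist_force: [-0.8, 0.4, -0.3]
finger_gap: 0.0306
```

Call:
move_arm(commands=[[[0,0,0],[0,0,0],-0.6],[[0,0,0],[0,0,0],-0.8],[[0,0,0],[0,0,0],-1],[[0,0,0],[0,0,0],-1]])

```text
clock: 11.65
tcp_pos: [0.4432, -0.1185, 0.0253]
orientation: [0.001, -0.224, 0.975, -0.001]
wrist_force: [-0.0, 0.1, 4.4]
finger_gap: 0.0169
```

```bash
python3 -c "
from h import *
st()"
```

```text
t 11.65 tcp [ 0.4432 -0.1185  0.0253] psi 115.86 gap 0.0169 F [-0.   0.1  4.4] j6 -0.89
```

Sticker gripped (16.9 mm), with the tips just at the bench. Carrying it to bearer_b.

Call:
move_arm(commands=[[[0,0,0.5],[0,0,0],-1],[[0,0,1],[0,0,0],-1],[[0.2,0,1],[0,0,-0.5],-1],[[0.8,0.3,0.6],[0,0,-0.8],-1],[[0.8,0.3,0],[0,0,-0.8],-1]])

```text
clock: 12.15
tcp_pos: [0.5176, -0.095, 0.1532]
orientation: [0.004, -0.076, 0.997, -0.002]
wrist_force: [0.9, -2.1, 0.2]
finger_gap: 0.0165
```

Call:
move_arm(commands=[[[0.8,0.4,0],[0,0,-0.7],-1],[[0.8,0.4,0],[0,0,-0.3],-1],[[0.6,0.3,0],[0,0,0],-1],[[0.15,0,0],[0,0,0],-1],[[0,0,0],[0,0,0],-1]])

```text
clock: 12.65
tcp_pos: [0.6088, -0.05, 0.148]
orientation: [-0.0, -0.01, 1.0, -0.0]
wrist_force: [-0.6, -0.9, 0.4]
finger_gap: 0.017
```

```bash
python3 -c "
from h import *
wsnap('w10.png');st();snap('top','t10.png')"
```

```text
t 12.7 tcp [ 0.6079 -0.0503  0.148 ] psi 91.07 gap 0.0167 F [-0.5  0.5  0.2] j6 -0.23
```

View pics/w10.png

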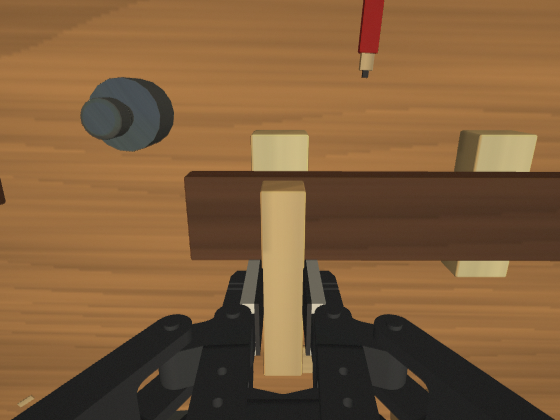

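View pics/t10.png

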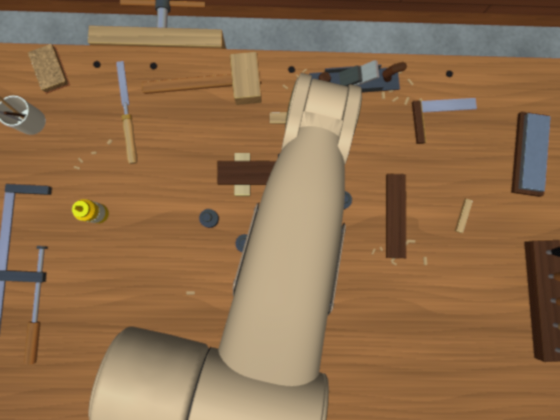

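The wrist view shows the sticker at u≈283 over the bearer_b stub at u≈252–308. The long board's top face spans rows 177–260.

```bash
python3 -c "
from h import *
print('stub top corners',np.round(back('w10',[(252,137),(308,136)],.03),4))
print('board edges',np.round(back('w10',[(350,178),(350,260),(190,215)],.05),4))
im=cv2.imread('pics/w10.png');cv2.imwrite('pics/w10c.png',cv2.resize(im[110:290,170:370],None,fx=4,fy=4)[:600*1])
"
```

```text
stub top corners [[ 0.558  -0.0726  0.03  ]
 [ 0.5566 -0.0348  0.03  ]]
board edges [[ 0.5804 -0.0081  0.05  ]
 [ 0.6388 -0.0033  0.05  ]
 [ 0.6078 -0.1126  0.05  ]]
```

View pics/w10c.png

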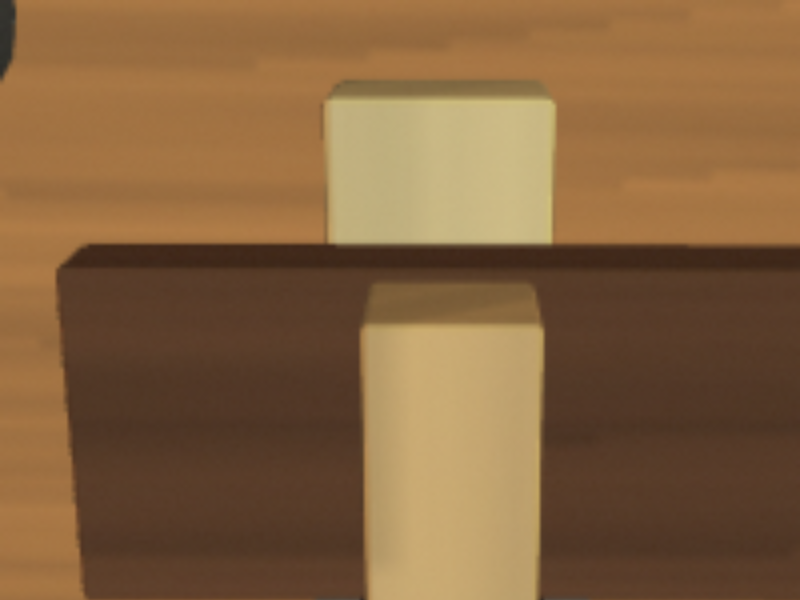

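Call:
move_arm(commands=[[[0.04,-0.05,-0.4],[0,0,0],-1],[[0,0,-0.7],[0,0,0],-1],[[0,0,-0.4],[0,0,0],-1],[[0,0,-0.2],[0,0,0],-1],[[0,0,0],[0,0,0],-1]])

```text
clock: 13.25
tcp_pos: [0.6085, -0.0525, 0.0796]
orientation: [-0.001, -0.009, 1.0, 0.0]
wrist_force: [-0.2, -0.4, -0.1]
finger_gap: 0.0171
```

```bash
python3 -c "
from h import *
st();wsnap('w11.png');st()"
```

```text
t 13.25 tcp [ 0.6085 -0.0525  0.0796] psi 91.01 gap 0.0171 F [-0.2 -0.4 -0.1] j6 -0.24
t 13.3 tcp [ 0.6094 -0.0526  0.0806] psi 91.02 gap 0.0168 F [ 0.2 -0.2  0.5] j6 -0.23
```

View pics/w11.png

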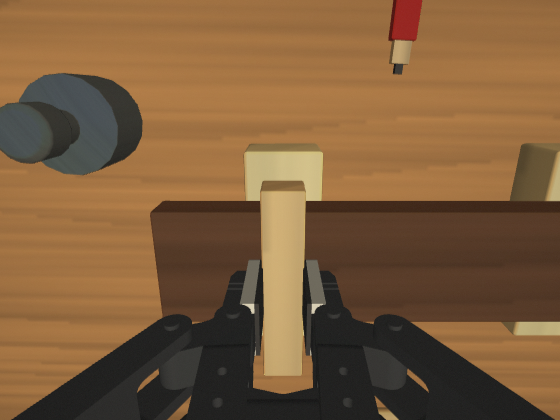

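The sticker is centred over the stub (283 against 284 px). Lowering to contact.

Call:
move_arm(commands=[[[0,0,-0.1],[0,0,0],-1],[[0,0,-0.05],[0,0,0],-1],[[0,0,0],[0,0,0],-1]])

```text
clock: 13.6
tcp_pos: [0.6107, -0.0524, 0.0753]
orientation: [0.001, -0.009, 1.0, -0.0]
wrist_force: [-1.3, -0.4, 2.3]
finger_gap: 0.0169
```

Call:
move_arm(commands=[[[0,0,-0.01],[0,0,0],-0.5],[[0,0,0],[0,0,0],-0.2],[[0,0,0],[0,0,0],0],[[0,0,0.5],[0,0,0],0],[[0,0,1],[0,0,0],0]])

```text
clock: 14.1
tcp_pos: [0.6074, -0.0516, 0.131]
orientation: [-0.004, -0.009, 1.0, 0.001]
wrist_force: [-0.3, 0.0, -0.6]
finger_gap: 0.0428
```

```bash
python3 -c "
from h import *
wsnap('w12.png');st()"
```

```text
t 14.15 tcp [ 0.612  -0.0525  0.1404] psi 91.07 gap 0.0428 F [ 1.9 -0.5  4.6] j6 -0.23
```

View pics/w12.png

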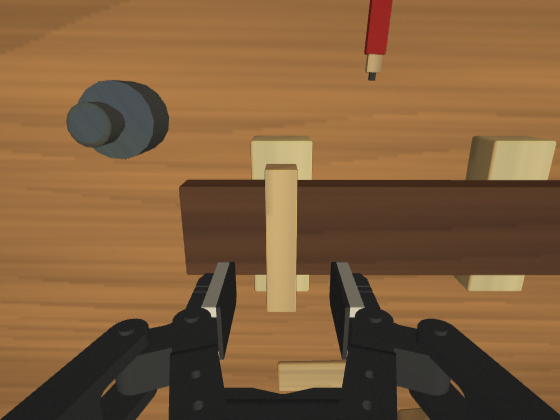

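sticker_a is set, centred on bearer_b and the board. Now to sticker_b.

Call:
move_arm(commands=[[[-0.1,-0.8,0.8],[0,0,-0.4],0],[[-0.2,-0.9,0.4],[0,0,-0.4],0],[[-0.2,-0.95,0],[0,0,-0.4],0],[[-0.2,-0.95,0],[0,0,-0.4],0],[[-0.2,-0.95,0],[0,0,-0.4],0]])

```text
clock: 14.65
tcp_pos: [0.5739, -0.2355, 0.1824]
orientation: [0.0, 0.131, 0.991, -0.0]
wrist_force: [0.6, -1.1, -0.4]
finger_gap: 0.0425
```

Call:
move_arm(commands=[[[-0.2,-0.95,0],[0,0,-0.4],0],[[-0.2,-0.95,0],[0,0,0],0],[[-0.2,-0.95,0],[0,0,0],0],[[-0.2,-0.95,0],[0,0,0],0],[[-0.2,-0.95,0],[0,0,0],0]])

```text
clock: 15.15
tcp_pos: [0.5337, -0.4257, 0.182]
orientation: [0.0, 0.158, 0.988, -0.0]
wrist_force: [0.9, -0.4, -0.3]
finger_gap: 0.0428
```

Call:
move_arm(commands=[[[-0.2,-0.9,0],[0,0,0],0],[[-0.2,-0.5,-0.4],[0,0,0],0],[[0,0,-0.8],[0,0,0],0],[[0,0,0],[0,0,0],0],[[0,0,0],[0,0,0],0]])

```text
clock: 15.65
tcp_pos: [0.5175, -0.4785, 0.1325]
orientation: [-0.001, 0.157, 0.988, 0.001]
wrist_force: [-0.2, 0.4, 0.5]
finger_gap: 0.0429
```

```bash
python3 -c "
from h import *
st();wsnap('w13.png');st();snap('top','t13.png')"
```

```text
t 15.65 tcp [ 0.5175 -0.4785  0.1325] psi 71.9 gap 0.0429 F [-0.2  0.4  0.5] j6 -0.54
t 15.7 tcp [ 0.5183 -0.4792  0.1342] psi 71.92 gap 0.0428 F [ 0.1 -0.1  0.7] j6 -0.54
```

View pics/w13.png

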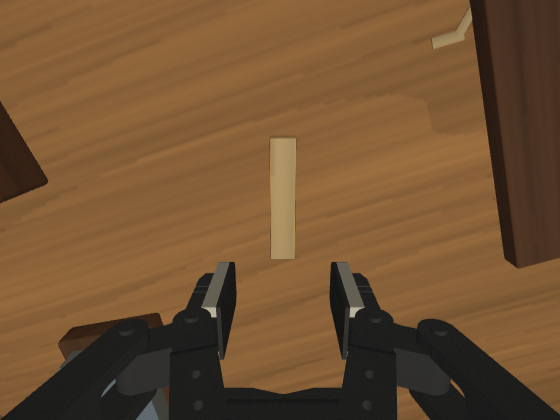

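View pics/t13.png

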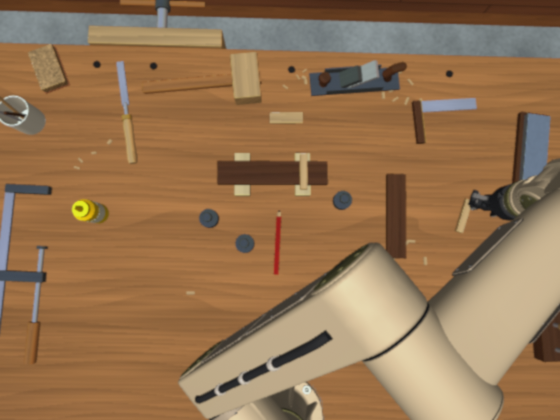

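Top view: the long board and first sticker sit properly (board 217–327 px, sticker at 304,172). sticker_b is at (283,198) in the wrist view.

```bash
python3 -c "
from h import *
im=cv2.imread('pics/w13.png')
for t in (12,15):
  m=mask(im,(283,200),(255,130,315,270),t); p,A,A2=fitbox('w13',m,.018,(.09,.018,1e-4),(.51,-.479,-.3)); print(np.round(p[:2],4),np.degrees(p[2]),A,A2)
im=cv2.imread('pics/t13.png');cv2.imwrite('pics/t13c.png',cv2.resize(im[130:220,200:350],None,fx=5,fy=5,interpolation=cv2.INTER_CUBIC))
for nm,z0,d,x0 in [('long',.03,(.06,.28,.02),(.608,.025,0))]:
  m=mask(im,(270,173),(205,155,340,192),30); m=cv2.morphologyEx(m,cv2.MORPH_CLOSE,np.ones((1,25))); p,A,A2=fitbox('top',m,z0,d,x0); print(nm,np.round(p,4),A,A2)
"
```

```text
[ 0.5113 -0.4772] -18.139621517824292 2948.0 3113.444968918804
[ 0.5111 -0.4771] -18.07267855541257 2988.0 3116.008506676182
long [0.6069 0.0629 0.0088] 2027.0 2729.688850127277
```

Call:
move_arm(commands=[[[-0.17,0.04,-0.7],[0,0,0],0],[[0,0,-0.9],[0,0,0],0],[[0,0,-0.6],[0,0,0],0],[[0,0,-0.4],[0,0,0],0],[[0,0,0],[0,0,0],0]])

```text
clock: 16.25
tcp_pos: [0.5111, -0.477, 0.0288]
orientation: [-0.001, 0.157, 0.988, 0.001]
wrist_force: [1.1, -0.3, -0.3]
finger_gap: 0.043
```

```bash
python3 -c "
from h import *
st();wsnap('w14.png');st()"
```

```text
t 16.25 tcp [ 0.5111 -0.477   0.0288] psi 71.94 gap 0.043 F [ 1.1 -0.3 -0.3] j6 -0.55
t 16.3 tcp [ 0.5118 -0.4778  0.0305] psi 71.93 gap 0.0428 F [0.6 0.1 0.5] j6 -0.55
```

View pics/w14.png

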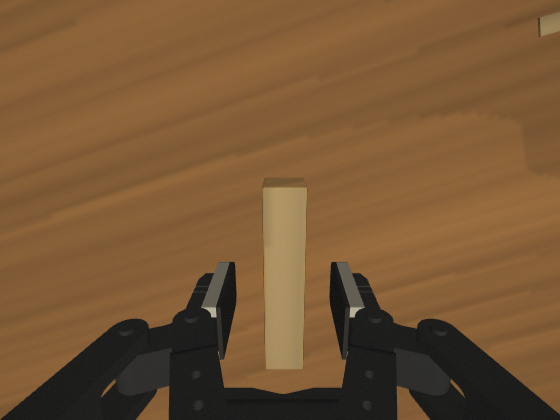

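Centred between the pads. Dropping 5 mm and gripping.

Call:
move_arm(commands=[[[0,0,-0.12],[0,0,0],-0.2],[[0,0,0],[0,0,0],-0.5],[[0,0,0],[0,0,0],-0.8],[[0,0,0],[0,0,0],-1],[[0,0,0],[0,0,0],-1]])

```text
clock: 16.8
tcp_pos: [0.512, -0.4792, 0.0268]
orientation: [0.001, 0.158, 0.988, -0.001]
wrist_force: [-0.1, 1.5, 5.5]
finger_gap: 0.017
```

Call:
move_arm(commands=[[[0,0,0.5],[0,0,0],-1],[[0,0,1],[0,0,0],-1],[[0.1,0.6,1],[0,0,0],-1],[[0.2,0.9,1],[0,0,0.4],-1],[[0.2,0.95,0.3],[0,0,0.4],-1]])

```text
clock: 17.3
tcp_pos: [0.532, -0.3849, 0.1788]
orientation: [0.003, 0.102, 0.995, -0.002]
wrist_force: [1.4, -1.1, -0.0]
finger_gap: 0.0171
```

Call:
move_arm(commands=[[[0.2,0.95,0],[0,0,0.4],-1],[[0.2,0.95,0],[0,0,0.4],-1],[[0.2,0.95,0],[0,0,0.4],-1],[[0.2,0.95,0],[0,0,0.4],-1],[[0.2,0.95,0],[0,0,0],-1]])

```text
clock: 17.8
tcp_pos: [0.5706, -0.192, 0.1741]
orientation: [0.0, -0.01, 1.0, 0.0]
wrist_force: [1.0, 0.7, -0.4]
finger_gap: 0.0167
```

Call:
move_arm(commands=[[[0.2,0.95,0],[0,0,0],-1],[[0.2,0.95,0],[0,0,0],-1],[[0.2,0.95,0],[0,0,0],-1],[[0.2,0.95,0],[0,0,0],-1],[[0.2,0.95,0],[0,0,0],-1]])

```text
clock: 18.3
tcp_pos: [0.6106, -0.002, 0.174]
orientation: [-0.0, -0.009, 1.0, -0.0]
wrist_force: [0.4, 0.1, -0.3]
finger_gap: 0.0167
```

```bash
python3 -c "
from h import *
st()"
```

```text
t 18.3 tcp [ 0.6106 -0.002   0.174 ] psi 91.05 gap 0.0167 F [ 0.4  0.1 -0.3] j6 -0.15
```

Call:
move_arm(commands=[[[-0.05,0.9,0],[0,0,0],-1],[[-0.05,0.9,0],[0,0,0],-1],[[0,0.83,-0.5],[0,0,0],-1],[[0,0,-0.9],[0,0,0],-1],[[0,0,-0.9],[0,0,0],-1]])

```text
clock: 18.8
tcp_pos: [0.6072, 0.1033, 0.0819]
orientation: [0.001, -0.011, 1.0, 0.0]
wrist_force: [0.5, -0.4, -1.0]
finger_gap: 0.0164
```

Call:
move_arm(commands=[[[0,0,0],[0,0,0],-1],[[0,0,0],[0,0,0],-1]])

```text
clock: 19.0
tcp_pos: [0.606, 0.1016, 0.0821]
orientation: [-0.001, -0.009, 1.0, -0.0]
wrist_force: [-0.4, 0.0, -0.4]
finger_gap: 0.0165
```

```bash
python3 -c "
from h import *
wsnap('w15.png');st()"
```

```text
t 19.05 tcp [0.6069 0.1014 0.0831] psi 91.04 gap 0.0169 F [ 0.3 -0.3 -0.1] j6 0.02
```

View pics/w15.png

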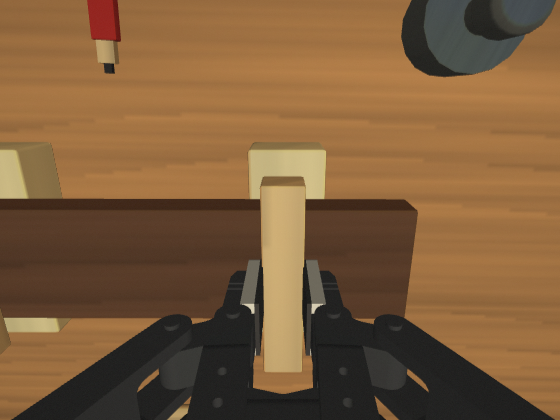

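The sticker is at 283 against the stub centre at 287, so I'll shift +2 mm in y and lower.

Call:
move_arm(commands=[[[0.04,0.05,-0.05],[0,0,0],-1],[[0,0,-0.1],[0,0,0],-1],[[0,0,-0.05],[0,0,0],-1],[[0,0,0],[0,0,0],-1]])

```text
clock: 19.45
tcp_pos: [0.6092, 0.1036, 0.0759]
orientation: [0.001, -0.009, 1.0, 0.0]
wrist_force: [-1.6, 0.6, 8.0]
finger_gap: 0.0172
```

Call:
move_arm(commands=[[[0,0,0.03],[0,0,0],-0.5],[[0,0,0],[0,0,0],-0.2],[[0,0,0],[0,0,0],0],[[0,0,0.5],[0,0,0],0],[[0,0,1],[0,0,0],0]])

```text
clock: 19.95
tcp_pos: [0.6054, 0.1036, 0.1319]
orientation: [-0.004, -0.009, 1.0, -0.0]
wrist_force: [0.3, 0.1, 0.2]
finger_gap: 0.0427
```

```bash
python3 -c "
from h import *
wsnap('w16.png');st()"
```

```text
t 20.0 tcp [0.61   0.1038 0.1414] psi 91.07 gap 0.0426 F [ 2.3 -0.   5.3] j6 0.02
```

View pics/w16.png

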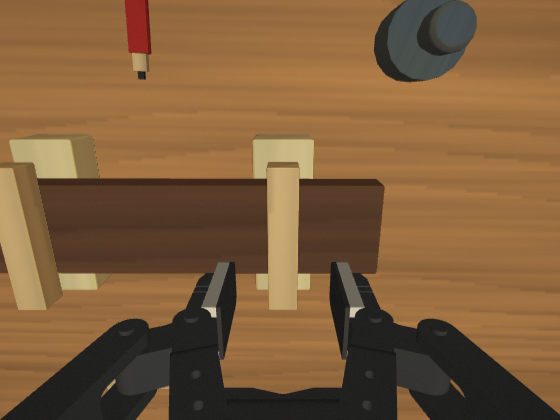

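Both stickers are centred over their bearers and square across. Now the short board.

Call:
move_arm(commands=[[[-0.1,-0.8,0.7],[0,0,0],0.3],[[-0.25,-0.92,0.4],[0,0,0],0.5],[[-0.25,-0.92,0],[0,0,0],0.6],[[-0.25,-0.92,0],[0,0,0],0.6],[[-0.25,-0.92,0],[0,0,0],0.6]])

```text
clock: 20.5
tcp_pos: [0.5639, -0.0768, 0.1793]
orientation: [0.0, -0.009, 1.0, -0.0]
wrist_force: [0.3, -0.1, 0.2]
finger_gap: 0.0685
```

Call:
move_arm(commands=[[[-0.25,-0.92,0],[0,0,0],0.6],[[-0.25,-0.92,0],[0,0,-0.1],0.6],[[-0.25,-0.92,0],[0,0,0],0.6],[[-0.25,-0.92,0],[0,0,0],0.6],[[-0.25,-0.92,0],[0,0,0],0.6]])

```text
clock: 21.0
tcp_pos: [0.5137, -0.2609, 0.1791]
orientation: [0.0, -0.002, 1.0, 0.0]
wrist_force: [0.1, -0.8, -0.1]
finger_gap: 0.0683
```

Call:
move_arm(commands=[[[-0.25,-0.92,0],[0,0,0],0.6],[[0,0,0],[0,0,0],0.6],[[0,0,0],[0,0,0],0.6]])

```text
clock: 21.3
tcp_pos: [0.5037, -0.297, 0.1788]
orientation: [-0.0, -0.001, 1.0, 0.0]
wrist_force: [0.0, 0.7, 0.3]
finger_gap: 0.0681
```

```bash
python3 -c "
from h import *
st();wsnap('w17.png');st();snap('top','t17.png')
im=cv2.imread('pics/w17.png')
for t in (15,20):
  m=mask(im,(282,170),(200,5,360,320),t); p,A,A2=fitbox('w17',m,.018,(.22,.05,1e-4),(.506,-.297,.0)); print(np.round(p[:2],4),np.degrees(p[2]),A,A2)
"
```

```text
t 21.3 tcp [ 0.5037 -0.297   0.1788] psi 90.14 gap 0.0681 F [0.  0.7 0.3] j6 -0.67
t 21.35 tcp [ 0.504  -0.2961  0.1789] psi 90.23 gap 0.0683 F [ 0.2  0.4 -0.1] j6 -0.67
[ 0.508  -0.2988] -0.33022215573079405 15142.0 15305.17867458181
[ 0.5079 -0.2988] -0.3381837345740488 15198.0 15308.808469328069
```

View pics/w17.png

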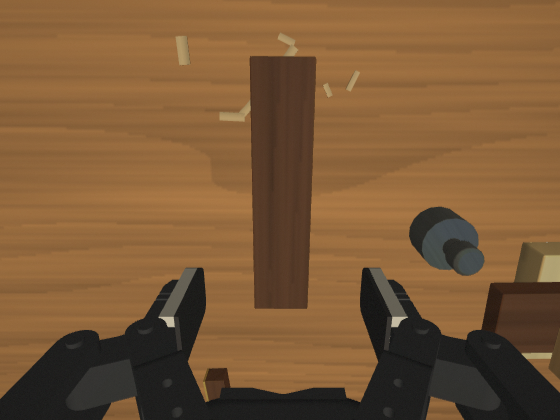

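View pics/t17.png

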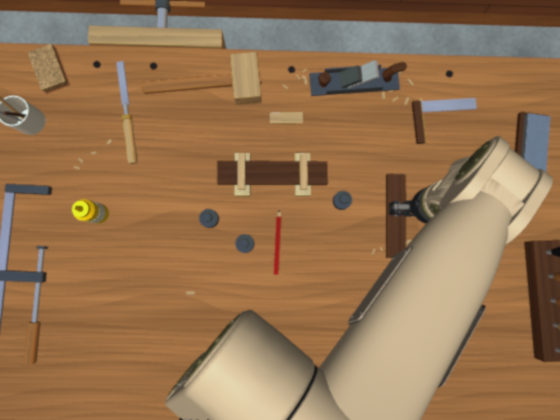

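The short board spans (250,57) to (308,308) in the wrist view and fits at (0.508, −0.299), yaw −0.3°. The top view shows both stickers over their bearers.

Call:
move_arm(commands=[[[0.1,-0.06,-0.7],[0,0,-0.06],0.6],[[0,0,-1],[0,0,0],0.6],[[0,0,-1],[0,0,0],0.6],[[0,0,-0.8],[0,0,0],0.5],[[0,0,-0.3],[0,0,0],0.5]])

```text
clock: 21.9
tcp_pos: [0.5066, -0.2955, 0.0238]
orientation: [-0.002, 0.001, 1.0, 0.002]
wrist_force: [-0.6, 1.1, 0.1]
finger_gap: 0.0641
```

```bash
python3 -c "
from h import *
st();wsnap('w18.png');st()"
```

```text
t 21.9 tcp [ 0.5066 -0.2955  0.0238] psi 89.91 gap 0.0641 F [-0.6  1.1  0.1] j6 -0.66
t 21.95 tcp [ 0.5066 -0.2957  0.0235] psi 89.9 gap 0.0642 F [ 0.2 -0.3 -1.6] j6 -0.66
```

View pics/w18.png

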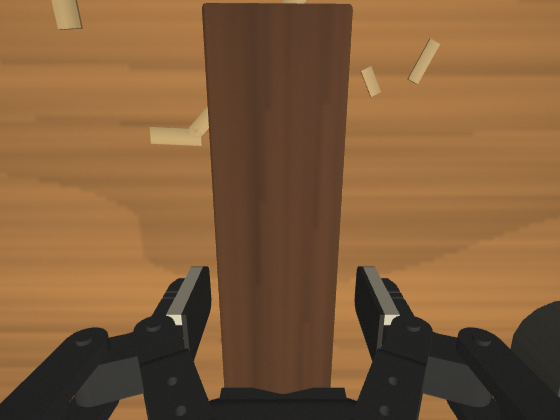

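Call:
move_arm(commands=[[[0.02,-0.07,0],[0,0,0],0.4],[[0,0,0],[0,0,0],0.1],[[0,0,0],[0,0,0],-0.2],[[0,0,0],[0,0,0],-0.6],[[0,0,0],[0,0,0],-1]], newtons=60)

```text
clock: 22.45
tcp_pos: [0.5106, -0.3025, 0.0295]
orientation: [0.002, 0.002, 1.0, -0.001]
wrist_force: [0.6, 1.2, 6.6]
finger_gap: 0.0477
```

```bash
python3 -c "
from h import *
st()"
```

```text
t 22.45 tcp [ 0.5106 -0.3025  0.0295] psi 89.79 gap 0.0477 F [0.6 1.2 6.6] j6 -0.67
```

Gripped (47.7 mm). Lifting and carrying to the stack.

Call:
move_arm(commands=[[[0,0,0.5],[0,0,0],-1],[[0,0,1],[0,0,0],-1],[[0,0.2,1],[0,0,0],-1],[[0.2,0.6,1],[0,0,-0.5],-1],[[0.25,0.8,0.9],[0,0,-0.9],-1]])

```text
clock: 22.95
tcp_pos: [0.5272, -0.2383, 0.2059]
orientation: [0.001, 0.103, 0.995, -0.001]
wrist_force: [1.8, -0.2, -0.9]
finger_gap: 0.0474
```

Call:
move_arm(commands=[[[0.25,0.8,0],[0,0,-0.9],-1],[[0.25,0.8,0],[0,0,-0.9],-1],[[0.25,0.8,0],[0,0,-0.9],-1],[[0.25,0.8,0],[0,0,-0.9],-1],[[0.25,0.8,0],[0,0,-0.9],-1]])

```text
clock: 23.45
tcp_pos: [0.5773, -0.0763, 0.2039]
orientation: [0.001, 0.405, 0.915, 0.0]
wrist_force: [0.6, 0.2, -2.3]
finger_gap: 0.0478
```

Call:
move_arm(commands=[[[0.25,0.8,0],[0,0,-0.9],-1],[[0.25,0.8,0],[0,0,-0.9],-1],[[0.25,0.7,0],[0,0,-0.9],-1],[[0,0,0],[0,0,-0.9],-1],[[0,0,0],[0,0,-0.9],-1]])

```text
clock: 23.95
tcp_pos: [0.6073, 0.0158, 0.2036]
orientation: [0.0, 0.666, 0.746, 0.0]
wrist_force: [-0.1, -0.2, -1.2]
finger_gap: 0.0476
```

```bash
python3 -c "
from h import *
st();wsnap('w19.png');st();snap('top','t19.png');st()
im=cv2.imread('pics/t19.png');cv2.imwrite('pics/t19c.png',cv2.resize(im[120:230,190:350],None,fx=5,fy=5,interpolation=cv2.INTER_CUBIC))"
```

```text
t 23.95 tcp [0.6073 0.0158 0.2036] psi 6.41 gap 0.0476 F [-0.1 -0.2 -1.2] j6 1.35
t 24.0 tcp [0.6072 0.0153 0.2036] psi 6.1 gap 0.0477 F [ 0.6 -0.  -1.3] j6 1.36
t 24.05 tcp [0.6071 0.0149 0.2036] psi 6.6 gap 0.0478 F [ 0.2 -0.9 -1.4] j6 1.35
```

View pics/t19c.png

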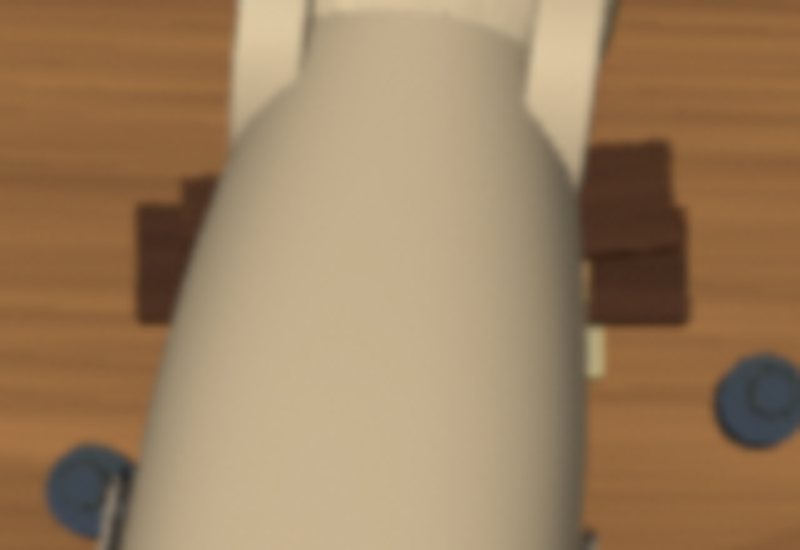

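View pics/w19.png

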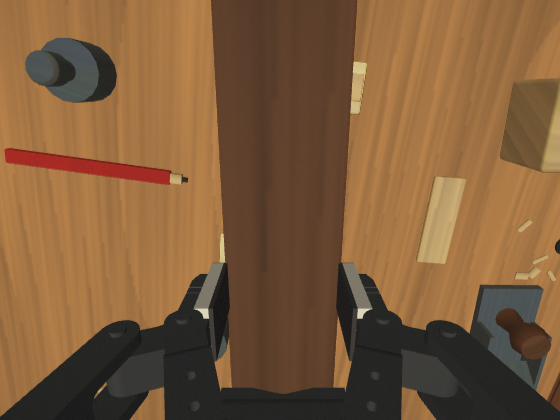

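Call:
move_arm(commands=[[[0.02,0.26,-0.3],[0,0,-0.67],-1],[[0,0,-0.8],[0,0,0],-1],[[0,0,-0.8],[0,0,0],-1],[[0,0,-0.2],[0,0,0],-1],[[0,0,0],[0,0,0],-1]])

```text
clock: 24.55
tcp_pos: [0.6067, 0.0247, 0.1181]
orientation: [-0.001, 0.699, 0.715, -0.001]
wrist_force: [-0.4, -0.5, -1.8]
finger_gap: 0.0475
```

Call:
move_arm(commands=[[[0,0,0],[0,0,0],-1],[[0,0,0],[0,0,0],-1]])

```text
clock: 24.75
tcp_pos: [0.6092, 0.0246, 0.1213]
orientation: [0.001, 0.699, 0.715, 0.001]
wrist_force: [0.8, 0.4, -0.4]
finger_gap: 0.0475
```

```bash
python3 -c "
from h import *
st();snap('side','s20.png');st();snap('top','t20.png');st()
im=cv2.imread('pics/t20.png');cv2.imwrite('pics/t20c.png',cv2.resize(im[120:230,190:350],None,fx=5,fy=5,interpolation=cv2.INTER_CUBIC))
im=cv2.imread('pics/s20.png');cv2.imwrite('pics/s20c.png',cv2.resize(im[130:230,200:330],None,fx=6,fy=6,interpolation=cv2.INTER_CUBIC))
for z in (.088,.094):
  q=proj('top',boxpts(.608,.0255,np.radians(1.05),z,(.05,.22,.018))); print(z,(q-[190,120]+.5)*5)
"
```

```text
t 24.75 tcp [0.6092 0.0246 0.1213] psi 1.24 gap 0.0475 F [ 0.8  0.4 -0.4] j6 1.46
t 24.8 tcp [0.6091 0.0247 0.1211] psi 1.24 gap 0.0478 F [-0.6  0.1 -1.5] j6 1.46
t 24.85 tcp [0.6089 0.0247 0.1209] psi 1.23 gap 0.0474 F [-0.6 -0.6 -1.2] j6 1.46
0.088 [[638.47724983 297.75840756]
 [641.78260249 291.85006714]
 [188.486758   296.12178419]
 [184.91239523 290.1557346 ]
 [637.71662519 197.43113754]
 [640.99528061 190.02741315]
 [189.76533788 195.25885884]
 [186.22696244 187.78129978]]
0.094 [[639.56794894 295.80877547]
 [642.90689665 289.84038367]
 [187.30735655 294.1532186 ]
 [183.69646395 288.12619625]
 [638.79856466 194.98794647]
 [642.11039098 187.50931692]
 [188.5977564  192.79143852]
 [185.02338565 185.2378115 ]]
```

View pics/t20c.png

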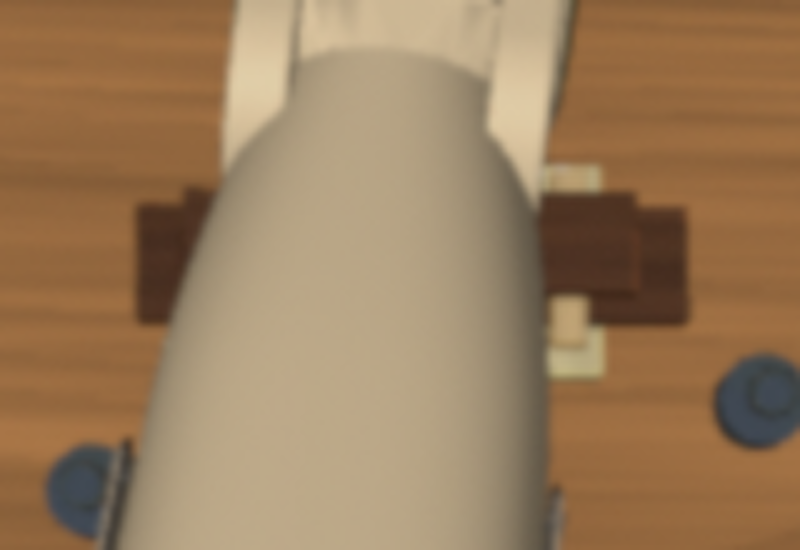

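View pics/s20c.png

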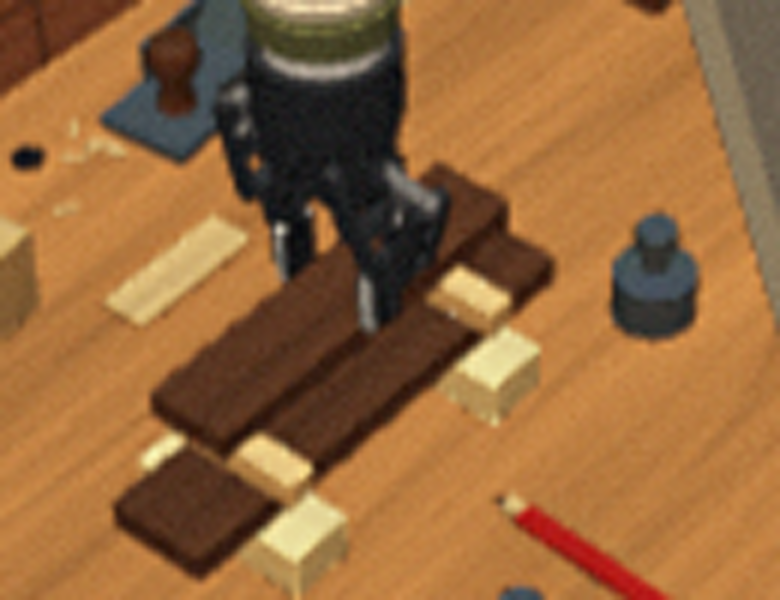

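The short board is in line with the long one and centred, within about 1 mm of the prediction. Lowering.

Call:
move_arm(commands=[[[0,0,-0.3],[0,0,0],-1],[[0,0,-0.2],[0,0,0],-1],[[0,0,-0.06],[0,0,0],-1],[[0,0,0],[0,0,0],-1]])

```text
clock: 25.25
tcp_pos: [0.6077, 0.0249, 0.0975]
orientation: [0.0, 0.699, 0.715, 0.0]
wrist_force: [-1.4, 0.7, 8.3]
finger_gap: 0.0477
```

Call:
move_arm(commands=[[[0,0,-0.05],[0,0,0],-1],[[0,0,0],[0,0,0],-1]])

```text
clock: 25.45
tcp_pos: [0.6077, 0.025, 0.0975]
orientation: [0.001, 0.699, 0.715, 0.0]
wrist_force: [-6.8, 0.0, 20.4]
finger_gap: 0.0471
```

Contact was at z 0.0975. I'll ease off 2.5 mm of command and release.

Call:
move_arm(commands=[[[0,0,0.07],[0,0,0],-1],[[0,0,0],[0,0,0],0.2],[[0,0,0],[0,0,0],0.5],[[0,0,0],[0,0,0],0.6],[[0,0,0.3],[0,0,0],0.6]])

```text
clock: 25.95
tcp_pos: [0.6063, 0.025, 0.1077]
orientation: [-0.002, 0.7, 0.715, -0.001]
wrist_force: [-0.8, 0.3, -0.1]
finger_gap: 0.0684
```

Call:
move_arm(commands=[[[0,0,0.8],[0,0,0],0.6],[[-0.5,0.1,1],[0,0,0],0.5],[[-0.8,0.3,0.3],[0,0,0],0.2],[[-0.9,0.3,0],[0,0,0],0.2],[[-0.9,0.3,0],[0,0,0],0.1]])

```text
clock: 26.45
tcp_pos: [0.4834, 0.0652, 0.195]
orientation: [0.001, 0.7, 0.715, 0.001]
wrist_force: [-0.5, 1.1, -0.2]
finger_gap: 0.0472
```

```bash
python3 -c "
from h import *
st();wsnap('w21.png');st();snap('side','s21.png')
im=cv2.imread('pics/s21.png');cv2.imwrite('pics/s21c.png',cv2.resize(im[130:260,200:330],None,fx=4.6,fy=4.6,interpolation=cv2.INTER_CUBIC))"
```

```text
t 26.45 tcp [0.4834 0.0652 0.195 ] psi 1.21 gap 0.0472 F [-0.5  1.1 -0.2] j6 1.52
t 26.5 tcp [0.4758 0.067  0.1938] psi 1.32 gap 0.0474 F [-8.2  1.3 -1.4] j6 1.52
```

View pics/w21.png

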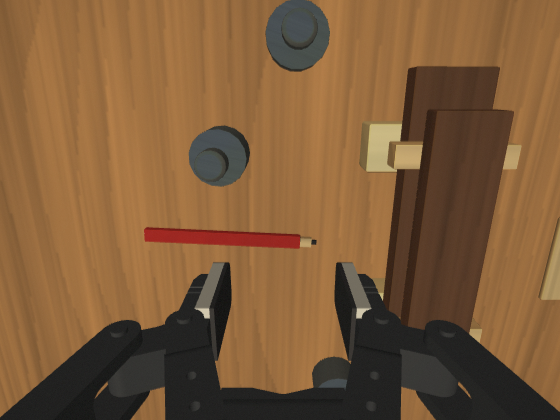

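View pics/s21c.png

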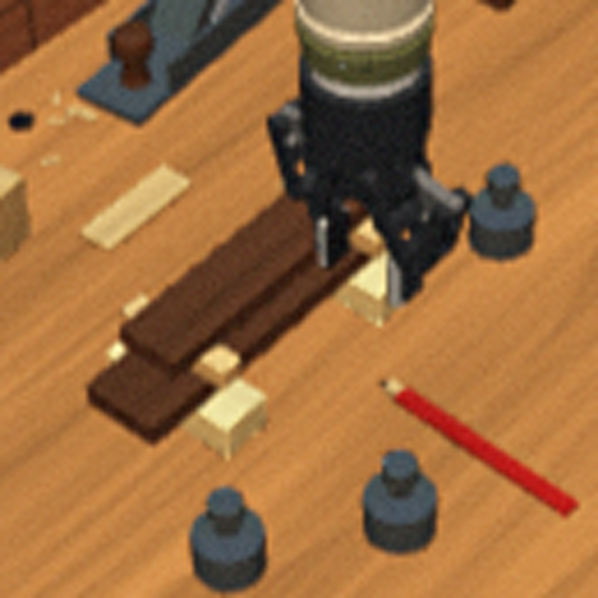

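Stack is good. The wrist view shows weights at (298,35) and (218,157), and a third at (335,378) under the gripper. I'll compute their distances to the base and enlarge.

```bash
python3 -c "
from h import *
for uv in [(210,165),(299,29)]:
  p=back('w21',uv,.066)[0]; print(uv,np.round(p,4),np.hypot(*p[:2]))
im=cv2.imread('pics/w21.png');cv2.imwrite('pics/w21c.png',cv2.resize(im[0:200,150:350],None,fx=3,fy=3,interpolation=cv2.INTER_CUBIC))"
```

```text
(210, 165) [0.4306 0.0928 0.066 ] 0.44049562057572483
(299, 29) [0.4919 0.1831 0.066 ] 0.5248862391362845
```

View pics/w21c.png

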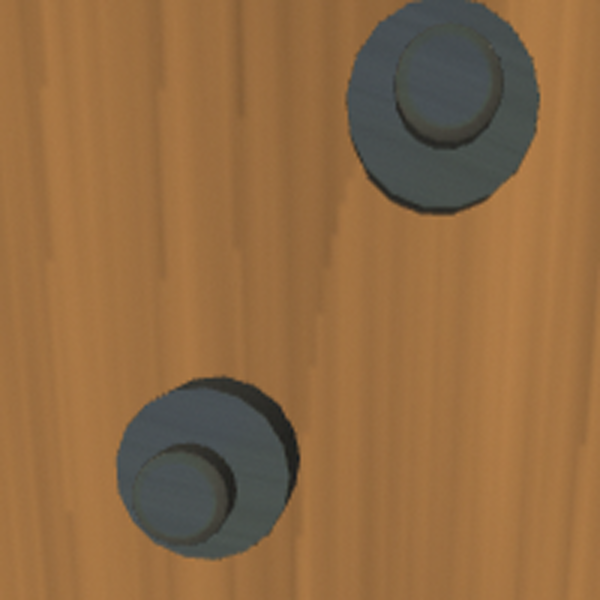

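The target is the near one at crop (180,495), pixel (210,165), 0.44 m from the base. All three have the same shape, and this is the nearest. Moving above it.

Call:
move_arm(commands=[[[-0.6,0.3,0],[0,0,0],0],[[-0.55,0.3,-0.5],[0,0,0],0],[[0,0,-0.5],[0,0,0],0],[[0,0,0],[0,0,0],0],[[0,0,0],[0,0,0],0]])

```text
clock: 27.05
tcp_pos: [0.4387, 0.0888, 0.1543]
orientation: [0.0, 0.7, 0.715, 0.0]
wrist_force: [1.0, -0.6, 0.3]
finger_gap: 0.043
```

```bash
python3 -c "
from h import *
st();wsnap('w22.png');st()"
```

```text
t 27.05 tcp [0.4387 0.0888 0.1543] psi 1.22 gap 0.043 F [ 1.  -0.6  0.3] j6 1.57
t 27.1 tcp [0.4392 0.0887 0.1547] psi 1.2 gap 0.0424 F [ 1.3  0.7 -0.2] j6 1.57
```

View pics/w22.png

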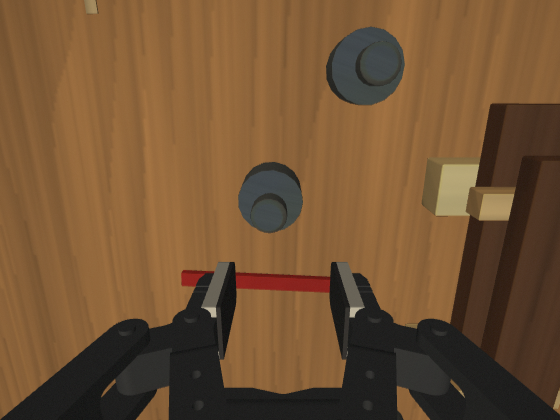

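```bash
python3 -c "
from h import *
print(back('w22',[(268,213)],.066))"
```

```text
[[0.42949652 0.09475653 0.066     ]]
```

Call:
move_arm(commands=[[[-0.24,0.12,-0.2],[0,0,0],0],[[0,0,-0.5],[0,0,0],0],[[0,0,-0.6],[0,0,0],0],[[0,0,0],[0,0,0],0],[[0,0,0],[0,0,0],0]])

```text
clock: 27.6
tcp_pos: [0.4291, 0.0935, 0.1024]
orientation: [0.0, 0.7, 0.714, 0.0]
wrist_force: [-0.2, 0.6, -1.1]
finger_gap: 0.0426
```

```bash
python3 -c "
from h import *
st();wsnap('w23.png');st()"
```

```text
t 27.6 tcp [0.4291 0.0935 0.1024] psi 1.2 gap 0.0426 F [-0.2  0.6 -1.1] j6 1.58
t 27.65 tcp [0.4295 0.0936 0.1029] psi 1.2 gap 0.0429 F [ 0.9  0.1 -0.3] j6 1.58
```

View pics/w23.png

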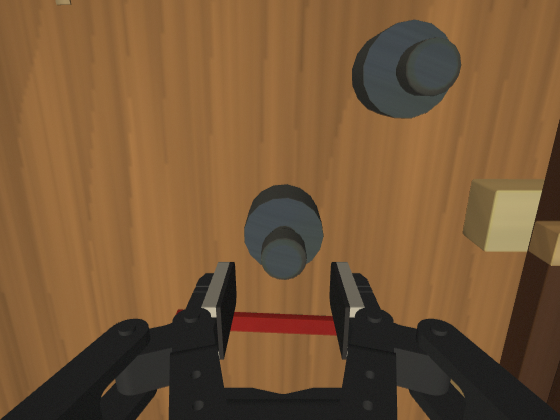

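```bash
python3 -c "
from h import *
print(back('w23',[(284,255)],.066))"
```

```text
[[0.42990888 0.09564606 0.066     ]]
```

Call:
move_arm(commands=[[[0,0,-0.5],[0,0,0],0],[[0,0,-0.4],[0,0,0],0],[[0,0,-0.13],[0,0,0],0],[[0,0,0],[0,0,0],-0.2],[[0,0,0],[0,0,0],-0.3]], newtons=50)

```text
clock: 28.15
tcp_pos: [0.4292, 0.0937, 0.0614]
orientation: [0.001, 0.7, 0.715, 0.001]
wrist_force: [0.4, -0.5, -0.2]
finger_gap: 0.0301
```

```bash
python3 -c "
from h import *
st();snap('side','s24.png');wsnap('w24.png')
im=cv2.imread('pics/s24.png');cv2.imwrite('pics/s24c.png',cv2.resize(im[180:270,240:340],None,fx=6,fy=6,interpolation=cv2.INTER_CUBIC))"
```

```text
t 28.15 tcp [0.4292 0.0937 0.0614] psi 1.22 gap 0.0301 F [ 0.4 -0.5 -0.2] j6 1.58
```

View pics/s24c.png

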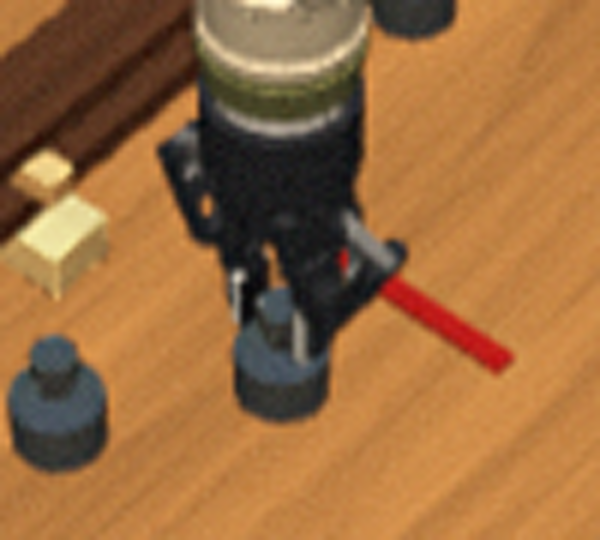

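View pics/w24.png

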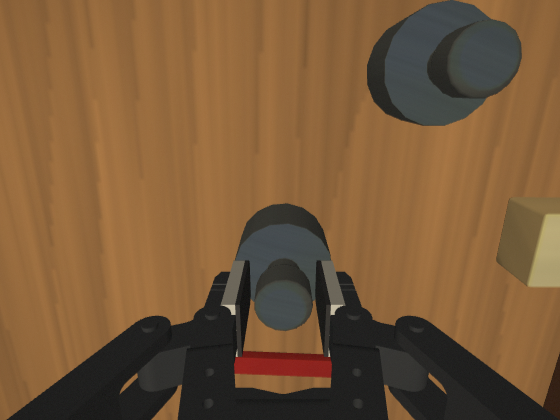

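The knob sits centred between the pads. Closing.

Call:
move_arm(commands=[[[0,0,0],[0,0,0],-0.5],[[0,0,0],[0,0,0],-0.8],[[0,0,0],[0,0,0],-1],[[0,0,0],[0,0,0],-1]])

```text
clock: 28.65
tcp_pos: [0.4294, 0.0938, 0.0615]
orientation: [0.001, 0.7, 0.715, 0.001]
wrist_force: [0.9, 0.2, 5.7]
finger_gap: 0.022
```

Call:
move_arm(commands=[[[0,0,0.4],[0,0,0],-1],[[0,0,0.8],[0,0,0],-1],[[0,0,0.8],[0,0,0],-1],[[0,0,0],[0,0,0],-1]])

```text
clock: 29.05
tcp_pos: [0.4304, 0.0939, 0.1435]
orientation: [0.002, 0.699, 0.715, 0.002]
wrist_force: [2.3, 0.0, -5.1]
finger_gap: 0.0219
```

```bash
python3 -c "
from h import *
st();snap('side','s25.png');wsnap('w25.png')
im=cv2.imread('pics/s25.png');cv2.imwrite('pics/s25c.png',cv2.resize(im[160:270,240:340],None,fx=5,fy=5,interpolation=cv2.INTER_CUBIC))"
```

```text
t 29.05 tcp [0.4304 0.0939 0.1435] psi 1.23 gap 0.0219 F [ 2.3  0.  -5.1] j6 1.58
```

View pics/s25c.png

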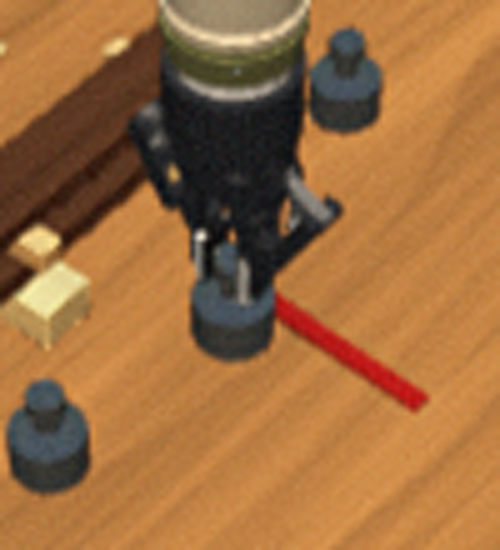

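View pics/w25.png

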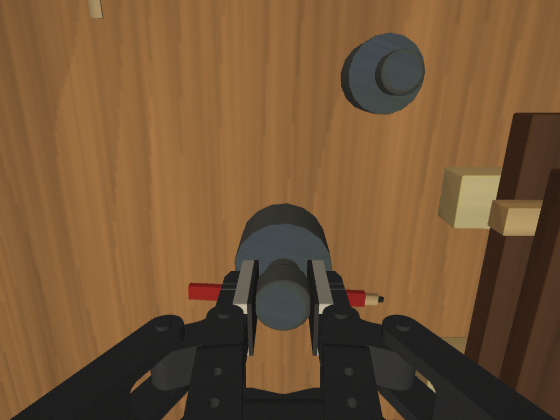

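Lifted (5 N, gap 22 mm). Carrying it to above the short board.

Call:
move_arm(commands=[[[0,0,0.8],[0,0,0],-1],[[0.3,-0.1,0.7],[0,0,0],-1],[[0.6,-0.25,0.1],[0,0,0],-1],[[0.8,-0.35,0],[0,0,0],-1],[[0.8,-0.35,0],[0,0,0],-1]])

```text
clock: 29.65
tcp_pos: [0.5278, 0.0515, 0.2021]
orientation: [-0.001, 0.699, 0.715, -0.001]
wrist_force: [-0.3, -0.1, -5.2]
finger_gap: 0.0217
```

Call:
move_arm(commands=[[[0.8,-0.35,0],[0,0,0],-1],[[0.7,-0.2,0],[0,0,0],-1],[[0.4,-0.1,0],[0,0,0],-1],[[0,0,0],[0,0,0],-1],[[0,0,0],[0,0,0],-1]])

```text
clock: 30.15
tcp_pos: [0.6026, 0.0258, 0.2014]
orientation: [-0.002, 0.7, 0.715, -0.002]
wrist_force: [0.2, 0.3, -4.7]
finger_gap: 0.0222
```

```bash
python3 -c "
from h import *
st();wsnap('w26.png');st();snap('top','t26.png');st()
im=cv2.imread('pics/t26.png');cv2.imwrite('pics/t26c.png',cv2.resize(im[120:230,190:350],None,fx=5,fy=5,interpolation=cv2.INTER_CUBIC))"
```

```text
t 30.15 tcp [0.6026 0.0258 0.2014] psi 1.21 gap 0.0222 F [ 0.2  0.3 -4.7] j6 1.46
t 30.2 tcp [0.6024 0.0261 0.2021] psi 1.23 gap 0.0218 F [-0.7 -0.3 -4.5] j6 1.46
t 30.25 tcp [0.6025 0.0261 0.2028] psi 1.24 gap 0.0218 F [-0.6  1.2 -5.2] j6 1.46
```

View pics/w26.png

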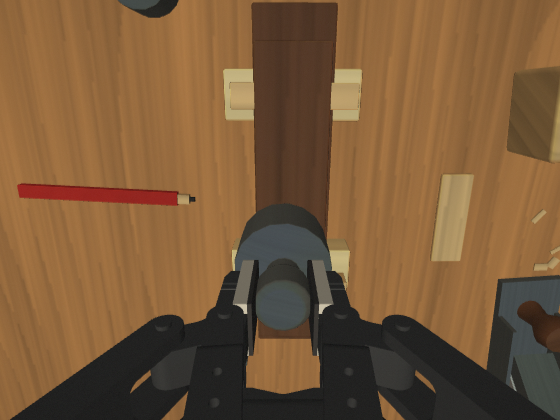

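View pics/t26c.png

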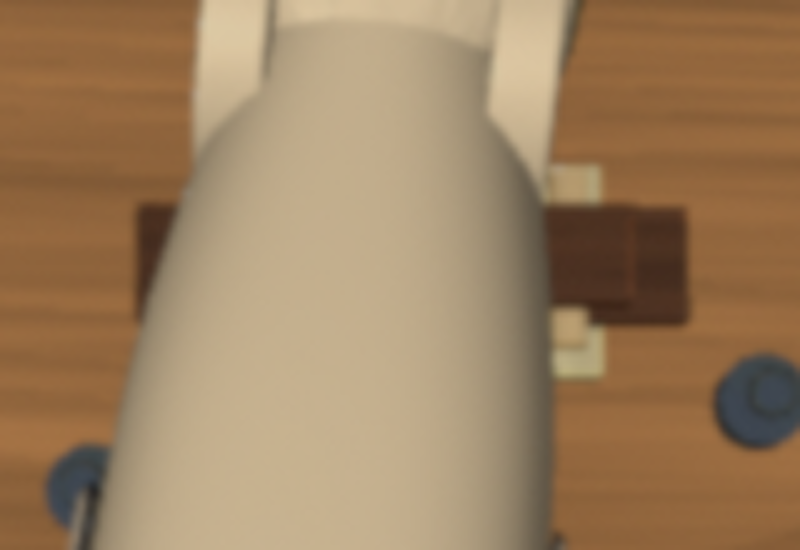

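```bash
python3 -c "
from h import *
print('short +y end',back('w26',[(294,41)],.086),'long +y end',back('w26',[(294,3)],.05))
print('-y end as short',back('w26',[(285,338)],.086),'as long',back('w26',[(285,338)],.05))
print('edges',back('w26',[(256.5,170),(330,170)],.086))
im=cv2.imread('pics/w26.png');cv2.imwrite('pics/w26c.png',cv2.resize(im[0:200,200:380],None,fx=3,fy=3,interpolation=cv2.INTER_CUBIC));cv2.imwrite('pics/w26d.png',cv2.resize(im[230:350,220:370],None,fx=4,fy=4,interpolation=cv2.INTER_CUBIC))"
```

```text
short +y end [[0.60678598 0.13508419 0.086     ]] long +y end [[0.60678384 0.16331285 0.05      ]]
-y end as short [[ 0.60649772 -0.08514742  0.086     ]] as long [[ 0.6072135  -0.11401917  0.05      ]]
edges [[0.5835197  0.05355062 0.086     ]
 [0.6341614  0.05471451 0.086     ]]
```

View pics/w26c.png

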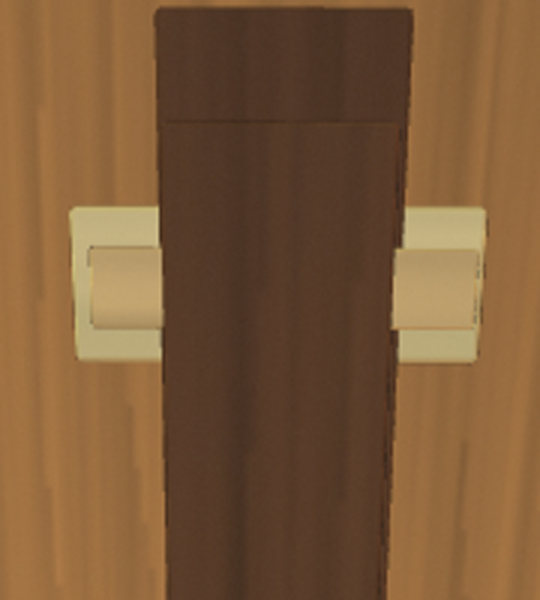

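View pics/w26d.png

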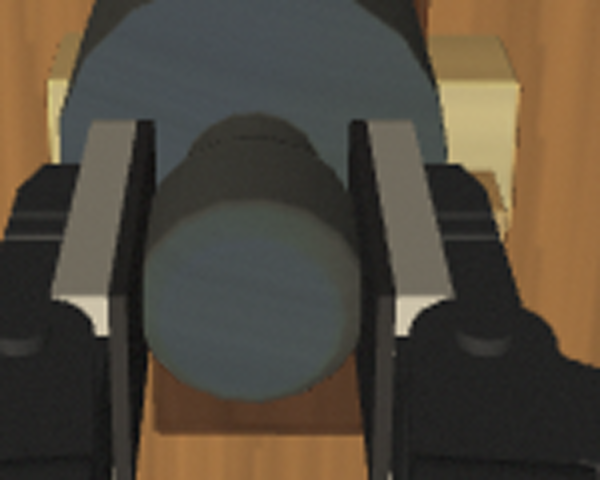

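From the wrist view the short board's ends are at y 0.135 and −0.085, so its centre is (0.608, 0.025). I'll shift +5 mm in x and descend slowly.

Call:
move_arm(commands=[[[0.13,-0.03,-0.2],[0,0,0],-1],[[0,0,-0.4],[0,0,0],-1],[[0,0,-0.4],[0,0,0],-1],[[0,0,-0.1],[0,0,0],-1],[[0,0,0],[0,0,0],-1]])

```text
clock: 30.75
tcp_pos: [0.6085, 0.0248, 0.1595]
orientation: [-0.001, 0.699, 0.715, -0.001]
wrist_force: [0.6, -0.1, -5.2]
finger_gap: 0.022
```

Call:
move_arm(commands=[[[0,0,0],[0,0,0],-1],[[0,0,0],[0,0,0],-1]])

```text
clock: 30.95
tcp_pos: [0.6101, 0.0245, 0.1615]
orientation: [0.001, 0.699, 0.715, 0.001]
wrist_force: [-0.5, -0.2, -5.4]
finger_gap: 0.0221
```

```bash
python3 -c "
from h import *
st();snap('side','s27.png');st()
im=cv2.imread('pics/s27.png');cv2.imwrite('pics/s27c.png',cv2.resize(im[130:240,200:330],None,fx=5,fy=5,interpolation=cv2.INTER_CUBIC))"
```

```text
t 30.95 tcp [0.6101 0.0245 0.1615] psi 1.23 gap 0.0221 F [-0.5 -0.2 -5.4] j6 1.46
t 31.0 tcp [0.6101 0.0245 0.1614] psi 1.23 gap 0.0221 F [ 0.3 -0.6 -5.7] j6 1.46
```

View pics/s27c.png

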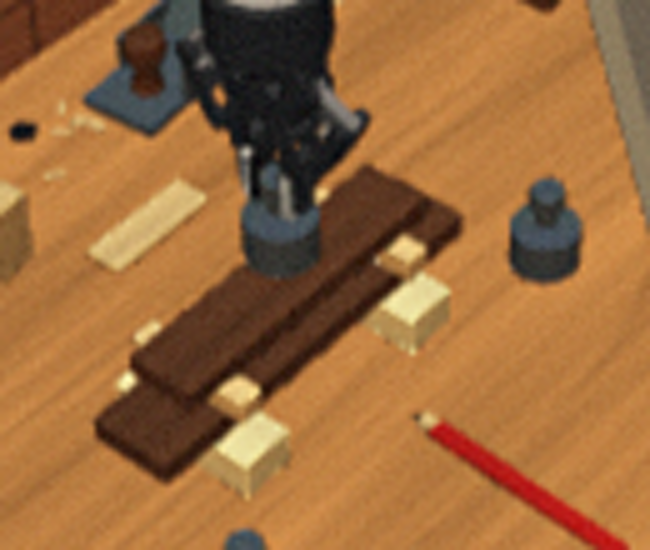

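Call:
move_arm(commands=[[[-0.05,0.01,-0.1],[0,0,0],-1],[[0,0,-0.1],[0,0,0],-1],[[0,0,-0.06],[0,0,0],-1],[[0,0,0],[0,0,0],-1]])

```text
clock: 31.4
tcp_pos: [0.607, 0.025, 0.1493]
orientation: [-0.0, 0.7, 0.715, -0.0]
wrist_force: [-0.9, 0.4, -5.7]
finger_gap: 0.0217
```

Call:
move_arm(commands=[[[0,0,-0.03],[0,0,0],-1],[[0,0,-0.02],[0,0,0],-1],[[0,0,0],[0,0,0],-1]])

```text
clock: 31.7
tcp_pos: [0.6075, 0.0249, 0.1479]
orientation: [0.0, 0.7, 0.715, 0.0]
wrist_force: [-0.7, -1.9, -4.6]
finger_gap: 0.0218
```

Call:
move_arm(commands=[[[0,0,-0.02],[0,0,0],-1],[[0,0,-0.02],[0,0,0],-1],[[0,0,0],[0,0,0],-1]])

```text
clock: 32.0
tcp_pos: [0.6077, 0.0249, 0.1475]
orientation: [0.001, 0.7, 0.715, 0.0]
wrist_force: [-2.6, -0.1, 2.3]
finger_gap: 0.0219
```

Seated: the force went from −5 to +2 N. Opening slowly, then straight up.

Call:
move_arm(commands=[[[0,0,0],[0,0,0],-0.4],[[0,0,0],[0,0,0],-0.2],[[0,0,0],[0,0,0],0],[[0,0,0],[0,0,0],0.1],[[0,0,0.2],[0,0,0],0.1]])

```text
clock: 32.5
tcp_pos: [0.6067, 0.025, 0.1535]
orientation: [-0.001, 0.7, 0.715, -0.001]
wrist_force: [-0.1, 0.6, -0.2]
finger_gap: 0.0469
```

Call:
move_arm(commands=[[[0,0,0.5],[0,0,0],0.1],[[0,0,0.8],[0,0,0],0.1],[[0,0,0.9],[0,0,0],0.1],[[-0.4,-0.2,0.5],[0,0,0],0.1],[[-0.8,-0.5,0],[0,0,0],0.1]])

```text
clock: 33.0
tcp_pos: [0.5624, -0.0028, 0.2664]
orientation: [0.003, 0.699, 0.715, 0.003]
wrist_force: [-0.2, -1.4, -0.3]
finger_gap: 0.0467
```

Call:
move_arm(commands=[[[-0.6,-1,0],[0,0,0],0.1],[[0,-1,0],[0,0,0],0.1],[[0,-1,0],[0,0,0],0.1],[[0,-1,0],[0,0,0],0.1],[[0,-1,0],[0,0,0],0.1]])

```text
clock: 33.5
tcp_pos: [0.5353, -0.2047, 0.2634]
orientation: [0.001, 0.699, 0.715, 0.0]
wrist_force: [0.8, 0.8, -0.5]
finger_gap: 0.0471
```

Call:
move_arm(commands=[[[0,-0.8,0],[0,0,0],0.1],[[0,0,0],[0,0,0],0.1],[[0,0,0],[0,0,0],0.1]])

```text
clock: 33.8
tcp_pos: [0.5352, -0.2357, 0.2626]
orientation: [-0.0, 0.7, 0.714, 0.0]
wrist_force: [-1.2, -0.5, -0.4]
finger_gap: 0.0467
```

```bash
python3 -c "
from h import *
st();snap('side','s30.png');snap('top','t30.png')
im=cv2.imread('pics/s30.png');cv2.imwrite('pics/s30c.png',cv2.resize(im[130:250,180:330],None,fx=5,fy=5,interpolation=cv2.INTER_CUBIC))
im=cv2.imread('pics/t30.png');cv2.imwrite('pics/t30c.png',cv2.resize(im[120:230,190:350],None,fx=5,fy=5,interpolation=cv2.INTER_CUBIC))
T=lambda P:np.round((proj('top',P)-[190,120]+.5)*5)
print('weight knob pred',T([.608,.025,.066+.086]),'short',T(boxpts(.608,.025,np.radians(1.05),.086,(.05,.22,1e-4)))[::2].tolist(),'long',T(boxpts(.608,.025,np.radians(1.05),.05,(.06,.28,1e-4)))[::2].tolist())
"
```

```text
t 33.8 tcp [ 0.5352 -0.2357  0.2626] psi 1.12 gap 0.0467 F [-1.2 -0.5 -0.4] j6 1.0
weight knob pred [[415. 222.]] short [[639.0, 298.0], [190.0, 297.0], [638.0, 198.0], [191.0, 196.0]] long [[692.0, 320.0], [137.0, 318.0], [691.0, 203.0], [138.0, 200.0]]
```

View pics/s30c.png

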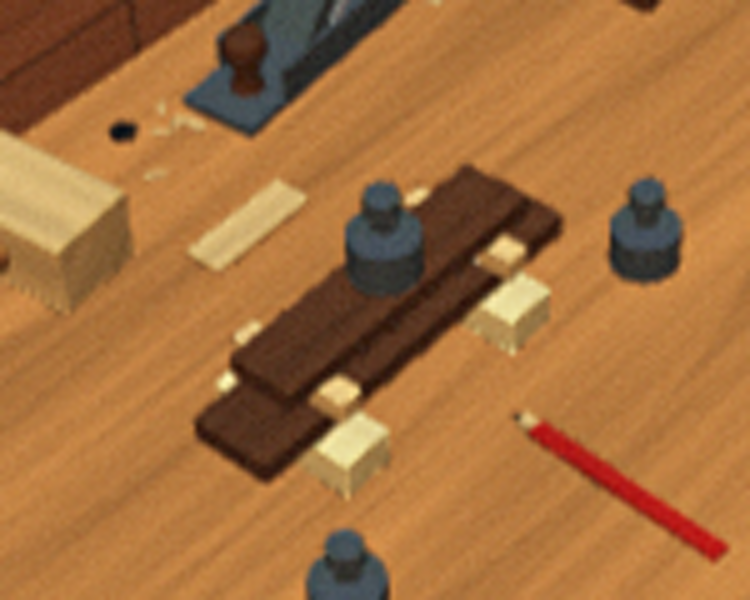

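View pics/t30c.png

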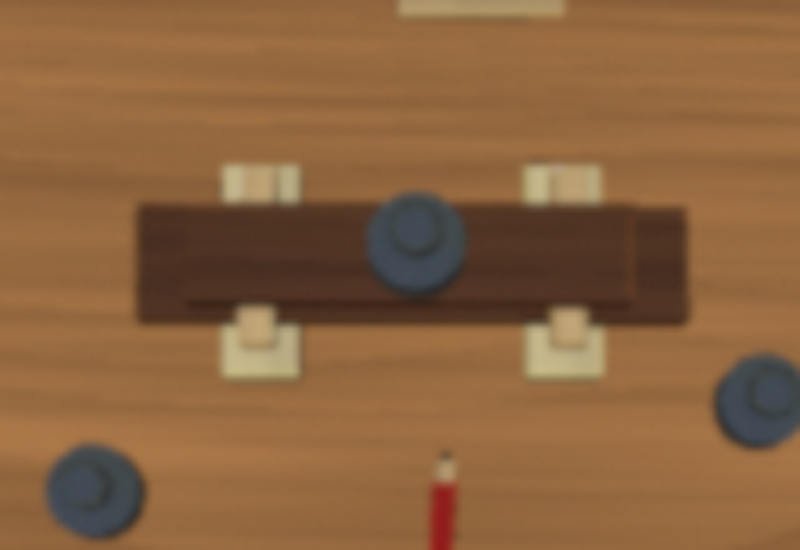

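View pics/t30.png

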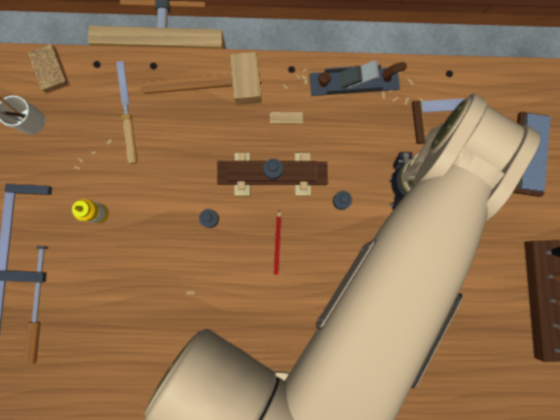

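Everything is in place. In the top crop the bearers' mid is u≈412, the long board 412, the short board 410 and the weight 415, at about 0.45 mm per px. The bottle is upright at (85,210) and the gripper is clear. Handing in.

```bash
python3 -c "
from h import *
print(job.hand_in())"
```

```text
the job is handed in; nothing more can be done
None
```

The stack is finished and handed in at about 34 s of the 128 s allowed:
- **Long blank:** it lies centred across both bearers.
- **Stickers:** there is one crosswise above each bearer.
- **Short blank:** it sits in line with the long one on the stickers.
- **Weight:** I used the one nearest the base (about 0.44 m away). It is in the middle of the short blank, lowered in steps of about 1 mm until the board took its load.

**Last checks:** The top and side views show the stack level, with each sticker above its bearer. The arm was clear and the glue bottle still upright. In the final top view, the bearers' midpoint, both boards and the weight agree along the boards to within about 2 mm.

**Disagreements:** The wrist and top cameras differed by 1–2 mm, about the calibration error. Measured TCP height when the fingers touched down varied by a few millimetres, so I judged each placement by contact force. Lowering the short blank peaked at about 20 N at the wrist before I eased off.

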